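# Put the scanner batteries on charge

## Robot

A 6-joint arm with a two-finger parallel gripper is mounted at the origin on a cart in front of the work surface, level with it; the furniture and walls round the work are solid. World frame = base frame: x ahead of the robot, y to its left, z up, the work surface at z = 0. Lengths are in m, angles in degrees, forces in N, time in s.
With the tool pointing down it reaches from about 0.35 to 0.875 m from the base axis. Payload 4.2 kg.
Tool frame: the origin (TCP) lies at the very end of the fingers, on their centre line; the grasp point (between the pads) lies 19 mm behind it (r.grip_point_offset is the distance from the TCP to the grasp point, in m); z points along the fingers, y is the line along which they close (so a half turn about z gives the same grasp; the last joint's range is limited). The gripper opens to 87 mm and grips with 3 to 60 N. Pads are 19 mm wide; open, the fingers measure 117 mm over their backs; the gripper's body (75 mm by 190 mm) begins 51 mm behind the grasp point.
Start: joints at [-48.209, 22.042, 0.453, 0, -68.411, -14.817], TCP at [0.284, -0.557, 0.223] pointing down, gripper open.
Joint ranges: [-179.83, 179.83], [-69.29, 118.12], [-61.27, 80.66], [-181.25, 117.63], [-171.15, -9.14], [-177.46, 177.46]. Speed limits (degrees/s): [159.86, 159.86, 180, 180, 180, 180].

## Interface

Orientations are given as a 3x3 rotation matrix whose columns are the frame's x, y, z axes.
In Python, from station import r gives the robot as it stands.
- The arm moves only by the tool move_arm, never from a script. Its argument "series" is a list of rows, each a list of 3 entries, a list of its own where there are three numbers: the turn, a rotation vector about the tool's x, y, z as a fraction of full scale, then the shift along the tool's x, y, z as a fraction of full scale, then the opening, from 0 (shut) to 1 (fully open). A call has 1 to 12 rows; each row shifts and turns the commanded pose from where the row before left it, along the tool's axes as they then stand; what a row does not reach is not made up. Full scale, the value 1, is 0.5 m for a shift and 0.1 rad for a turn. A row lasts 1/10 s, in which the tool goes at most 50 mm and 8.59 degrees, less where a joint would pass 70% of its speed; a pose out of reach is approached as far as the arm can. A call with a number of a shift or a turn outside -1 to 1 is refused whole. A call with a gripper value outside its range is refused whole. The fingers move at their own pace and stop on an object; the grip force is fixed at half the most. Time passes only in rows, so rows that do not move let the fingers close. It gives the time, the measured TCP pose, the force, the opening and the grip force at its end, in the units of the state.
- r.sense(): the state, without advancing time (a new reading comes with each control period).
- r.capture(name): name is "scene" or "top"; returns a dict with "img" (400x640x3 uint8, red, green, blue), "fx", "fy", "cx", "cy" (pixels), "k1" (the pictures are not rectified: a ray, as slopes to the right and down, at radius r is drawn at 1 + k1 r^2 times it, then the intrinsics apply), "origin" and "orientation" of the camera in the world. Camera axes: x right, y up, looking along -z (the intrinsics and any distortion apply to the point x, -y, -z); pixel columns grow to the right and rows downward; lengths in m; the calibration is good to about 2 mm. A picture is of the moment at which its call begins. There is no depth.
- r.finish_job(): hands the job in; it is judged then, once.
Trained networks look in the newest picture that a camera, given by its name, has taken for a name from the list of things; names that differ only in an ending like _2 or _b are one class to them, and where a whole thing is asked for, a point or a joint stands for the part that bears it (a point fixed in the world has none). Each returns a list of dicts, best first, with "score" (0 to 1); they miss things now and then, are a little off and sometimes report something else, mostly with a low value. They report only what shows in the picture. A call takes as long as a camera call. They do not tell look-alikes from the thing itself.
- r.cut_out(target, camera): "pixels" (400x640 bool, what is visible of it) and "centre" ([column, row] in pixels, amid what is visible of it).
- r.pinpoint(target, camera): "centre" ([column, row] in pixels: a listed point, or the origin of a listed thing).
The state is a dict: "time_s": time; "joints": joint angles; "joint_velocities": joint speeds; "effort": joint torques, N m; "tcp_pos": TCP position; "ee_rot": TCP orientation; "wrist_force": force on the tool from outside, world axes, zero at the start; "moment": the same for the moment, N m; "gripper_width": opening from 0.0 (shut) to 1.0 (fully open); "gripper_force": force on a finger pad.
Only numpy, scipy, OpenCV 4.12 (cv2) and the standard library are available. Lean on these libraries where they do the work, as an engineer would, in place of code of your own. Each camera call takes 0.05 s, during which the arm holds its last target. There are 200 camera calls.

## Task

Put the handheld scanners' battery packs on charge. First turn the charger's timer dial back to the red off mark; then plug every sound pack fully home into a bay of its own (the key groove fits one way round only) and put each swollen, bulging pack in the red recycling tray, leaving the dial off meanwhile; last, turn the dial to the green four-hour mark. Leave the other things on the desk alone.

Things in the scene. Friction and masses are not known exactly. Their poses are not given: they have to be found in the camera images.
- pack_1: sound battery pack, upright: dark grey block 54 (x) by 40 (y) by 46 (z) mm, 0.13 kg, heavy low down; origin at the centre of its underside. A key groove 10 wide, 4 deep runs down its +y side at x = +12. On top an orange latch (at -x, -y) and a white square (by the groove). Best held across the flat 54 mm ends (along x), 26 mm or more above its underside. May be absent
- pack_2: sound battery pack, upright: dark grey block 54 (x) by 40 (y) by 46 (z) mm, 0.13 kg, heavy low down; origin at the centre of its underside. A key groove 10 wide, 4 deep runs down its +y side at x = +12. On top an orange latch (at -x, -y) and a white square (by the groove). Best held across the flat 54 mm ends (along x), 26 mm or more above its underside. May be absent
- pack_3: sound battery pack, upright: dark grey block 54 (x) by 40 (y) by 46 (z) mm, 0.13 kg, heavy low down; origin at the centre of its underside. A key groove 10 wide, 4 deep runs down its +y side at x = +12. On top an orange latch (at -x, -y) and a white square (by the groove). Best held across the flat 54 mm ends (along x), 26 mm or more above its underside. May be absent
- pack_4: sound battery pack, upright: dark grey block 54 (x) by 40 (y) by 46 (z) mm, 0.13 kg, heavy low down; origin at the centre of its underside. A key groove 10 wide, 4 deep runs down its +y side at x = +12. On top an orange latch (at -x, -y) and a white square (by the groove). Best held across the flat 54 mm ends (along x), 26 mm or more above its underside. May be absent
- swollen_1: a swollen pack: like the sound packs (54 x 40 x 46 mm, same groove, latch, origin, axes, mass), but both broad sides (+y, -y) bulge as round domes 45 mm across, 62 mm over both at half height, so that it enters no bay; its flat 54 mm ends can be held in the same way. May be absent
- swollen_2: a swollen pack: like the sound packs (54 x 40 x 46 mm, same groove, latch, origin, axes, mass), but both broad sides (+y, -y) bulge as round domes 45 mm across, 62 mm over both at half height, so that it enters no bay; its flat 54 mm ends can be held in the same way. May be absent
- charger: four-bay desk charger, fixed, white deck on a grey foot, 126 (x) by 374 (y) mm, deck 34 mm above the table; origin at the centre of its underside, x to the back, y to the left, z up. Bays in a row along y at x = 0, y = +146, +94, +42 and -10 mm; the timer dial's axis at x = 0, y = -119 mm
- bay_1 (a point): centre of the floor of bay 1; axes as the charger's. A well 57 (x) by 43 (y) mm with a chamfered mouth, floor 22 mm below the deck, 12 above the table; key rib 6 wide, 3.5 deep on its +y wall at x = +12, up to 7 mm below the deck. A pack goes in upright, its x and y axes along the charger's; turned half round it stays out. Fully home, its underside's centre is on this point
- bay_2 (a point): centre of the floor of bay 2; axes as the charger's. A well 57 (x) by 43 (y) mm with a chamfered mouth, floor 22 mm below the deck, 12 above the table; key rib 6 wide, 3.5 deep on its +y wall at x = +12, up to 7 mm below the deck. A pack goes in upright, its x and y axes along the charger's; turned half round it stays out. Fully home, its underside's centre is on this point
- bay_3 (a point): centre of the floor of bay 3; axes as the charger's. A well 57 (x) by 43 (y) mm with a chamfered mouth, floor 22 mm below the deck, 12 above the table; key rib 6 wide, 3.5 deep on its +y wall at x = +12, up to 7 mm below the deck. A pack goes in upright, its x and y axes along the charger's; turned half round it stays out. Fully home, its underside's centre is on this point
- bay_4 (a point): centre of the floor of bay 4; axes as the charger's. A well 57 (x) by 43 (y) mm with a chamfered mouth, floor 22 mm below the deck, 12 above the table; key rib 6 wide, 3.5 deep on its +y wall at x = +12, up to 7 mm below the deck. A pack goes in upright, its x and y axes along the charger's; turned half round it stays out. Fully home, its underside's centre is on this point
- timer (a joint): angle of the timer dial, rad: 0 = pointer on the red off mark, against its stop; grows clockwise seen from above, 0.524 (30 degrees) an hour tick, to 4.71 at the other stop; the green four-hour mark is at 2.094. Turns against a friction of about 0.05 N m and stays where it is left
- timer_grip (a point): on the dial's axis at grip height, 22.5 mm above the deck; turns with the dial: x along the pointer (white line). Grey bar knob: bar 46 mm long (along x), 13 wide, from 6.5 to 32.5 mm above the deck, on a round skirt of radius 29 mm. In the charger's frame the pointer's direction is 2.356 rad minus the timer angle, from +x towards +y
- red_mark (a point): the red off mark on the dial plate, on the deck 39 mm from the dial's axis, towards the front left (charger's -x, +y)
- green_mark (a point): the green four-hour mark on the dial plate, on the deck 39 mm from the dial's axis, towards the back (charger's +x, slightly +y)
- recycling_tray: the red steel recycling tray, fixed and open, 135 (x) by 205 (y) mm outside, walls 3 mm thick, rim 44 mm high, inner floor 3 mm above the table, with room for two packs side by side along y; origin at the centre of its underside, z up
- tape_roll: roll of brown packing tape lying flat, diameter 100 mm, 48 mm high; a bystander, to be left alone; origin at the centre of its underside
- stapler_a: black stapler, 132 x 34 x 51 mm; a bystander, to be left alone; origin at the centre of its underside
- eraser: eraser in a blue sleeve, 23 x 55 x 12 mm; a bystander, to be left alone; origin at the centre of its underside
- swollen_1_mid (a point): the middle of the swollen pack swollen_1, 23 mm above its underside. May be absent
- swollen_2_mid (a point): the middle of the swollen pack swollen_2, 23 mm above its underside. May be absent
There are look-alikes about, which are no part of the job. Leave any turquoise look-alike of the pack_1 alone.

How it is judged (in metres and radians):
On the way, in this order (a step that is already met when the one before it is completed fails the run):
1. the timer dial is turned to the red off mark, before any pack is in a bay (value of joint timer below 0.13 rad and distance between each of pack_1, pack_2, pack_3, pack_4 and bay_1 above 0.03 m and distance between each of pack_1, pack_2, pack_3, pack_4 and bay_2 above 0.03 m and distance between each of pack_1, pack_2, pack_3, pack_4 and bay_3 above 0.03 m and distance between each of pack_1, pack_2, pack_3, pack_4 and bay_4 above 0.03 m), for 0.2 s.
2. with the dial still off, every sound pack is fully home in a bay and every swollen pack is in the recycling tray (value of joint timer below 0.13 rad and (distance between pack_1 and bay_1 below 0.005 m or distance between pack_1 and bay_2 below 0.005 m or distance between pack_1 and bay_3 below 0.005 m or distance between pack_1 and bay_4 below 0.005 m) and (distance between pack_2 and bay_1 below 0.005 m or distance between pack_2 and bay_2 below 0.005 m or distance between pack_2 and bay_3 below 0.005 m or distance between pack_2 and bay_4 below 0.005 m) and (distance between pack_3 and bay_1 below 0.005 m or distance between pack_3 and bay_2 below 0.005 m or distance between pack_3 and bay_3 below 0.005 m or distance between pack_3 and bay_4 below 0.005 m) and (distance between pack_4 and bay_1 below 0.005 m or distance between pack_4 and bay_2 below 0.005 m or distance between pack_4 and bay_3 below 0.005 m or distance between pack_4 and bay_4 below 0.005 m) and x of swollen_1_mid in the frame of recycling_tray between -0.066 and 0.066 m and y of swollen_1_mid in the frame of recycling_tray between -0.101 and 0.101 m and z of each of swollen_1_mid, swollen_2_mid in the frame of recycling_tray below 0.045 m and x of swollen_2_mid in the frame of recycling_tray between -0.066 and 0.066 m and y of swollen_2_mid in the frame of recycling_tray between -0.101 and 0.101 m), for 0.3 s.
3. the dial is turned to the green four-hour mark (value of joint timer between 1.964 and 2.224 rad and (distance between pack_1 and bay_1 below 0.005 m or distance between pack_1 and bay_2 below 0.005 m or distance between pack_1 and bay_3 below 0.005 m or distance between pack_1 and bay_4 below 0.005 m) and (distance between pack_2 and bay_1 below 0.005 m or distance between pack_2 and bay_2 below 0.005 m or distance between pack_2 and bay_3 below 0.005 m or distance between pack_2 and bay_4 below 0.005 m) and (distance between pack_3 and bay_1 below 0.005 m or distance between pack_3 and bay_2 below 0.005 m or distance between pack_3 and bay_3 below 0.005 m or distance between pack_3 and bay_4 below 0.005 m) and (distance between pack_4 and bay_1 below 0.005 m or distance between pack_4 and bay_2 below 0.005 m or distance between pack_4 and bay_3 below 0.005 m or distance between pack_4 and bay_4 below 0.005 m)), for 0.3 s.
At the end, for the whole second after the job is handed in: every sound pack stands fully home in a bay (underside within 5 mm of the centre of the bay's floor), every swollen pack rests in the recycling tray, and the timer's pointer is on the green mark within 0.13 rad (a quarter of an hour) (all of step 3 and x of swollen_1_mid in the frame of recycling_tray between -0.066 and 0.066 m and y of swollen_1_mid in the frame of recycling_tray between -0.101 and 0.101 m and z of each of swollen_1_mid, swollen_2_mid in the frame of recycling_tray below 0.045 m and x of swollen_2_mid in the frame of recycling_tray between -0.066 and 0.066 m and y of swollen_2_mid in the frame of recycling_tray between -0.101 and 0.101 m and linear speed of each of pack_1, pack_2, pack_3, pack_4, swollen_1, swollen_2 below 0.03 m/s and velocity of joint timer between -0.05 and 0.05 rad/s); the robot touches nothing.
It fails at once if a bystander (tape roll, stapler, eraser) is shifted by more than 5 cm (distance of any of tape_roll, stapler_a, eraser from where it was at the start of the episode above 0.05 m).
Of pack_1, pack_2, pack_3, pack_4 only 3 to 4 are there at a start; the rules pass over those that are not, and their reading is None.
Of swollen_1, swollen_2 only 1 to 2 are there at a start; the rules pass over those that are not, and their reading is None.
At some moment in a run one of pack_1, pack_2, pack_3, pack_4, swollen_1, swollen_2 may be knocked a few centimetres aside while the robot is not near it.
Once in a run the grip may slacken for a moment while it holds something.
It also fails if it takes over 210 s, if anything falls off the work surface, if the arm or the gripper's body presses on something with over 40 N, if the wrist force passes 120 N, or if a joint passes its speed limit or range.

## Working session

There is one attempt and no reset: what is moved stays moved. The work goes in short steps, Python scripts to look and compute and a tool call to move; the robot and the scene stay as the last step left them, time stands still between calls to the robot, and variables do not carry over. Pictures are saved under pics/ and viewed, at most 14 in all, crops included, and the job is handed in when it is done.

Besides the shell and the picture viewer there is one more tool, called after "Emit:" as name([rows], argument=value, ...), one row to a line, values as JSON. move_arm: Moves the arm, as the interface text tells. Its arguments: {"type":"object","properties":{"series":{"type":"array"}},"required":["series"]}

```bash
ls; mkdir -p pics
cat > h.py <<'E'
import numpy as np, cv2
from station import r
def save(c,name,box=None,s=1):
    im=c["img"]
    if box: x0,y0,x1,y1=box; im=im[y0:y1,x0:x1]
    im=cv2.resize(im,None,fx=s,fy=s,interpolation=cv2.INTER_CUBIC) if s!=1 else im
    cv2.imwrite("pics/"+name,cv2.cvtColor(np.ascontiguousarray(im),cv2.COLOR_RGB2BGR))
def K(c): return np.array([[c["fx"],0,c["cx"]],[0,c["fy"],c["cy"]],[0,0,1.]]), np.array([c["k1"],0,0,0,0.])
def w(c,px,z):
    """pixel -> world at height z"""
    k,d=K(c); u=cv2.undistortPoints(np.array([[px]],float),k,d)[0,0]
    v=np.array(c["orientation"])@np.array([u[0],-u[1],-1.]); o=np.array(c["origin"])
    return o+v*(z-o[2])/v[2]
def p(c,P):
    q=np.array(c["orientation"]).T@(np.array(P,float)-np.array(c["origin"])); a,b=q[0]/-q[2],-q[1]/-q[2]
    f=1+c["k1"]*(a*a+b*b); return np.array([c["cx"]+c["fx"]*a*f,c["cy"]+c["fy"]*b*f])
E
python3 - <<'E'
from h import *
for n in("scene","top"):
    c=r.capture(n); save(c,n+"0.png"); print(n,{k:np.round(v,3).tolist() for k,v in c.items() if k!="img"})
    for t in("pack_1","swollen_1","charger","timer_grip","recycling_tray","red_mark","green_mark","bay_1","bay_4","swollen_1_mid","tape_roll","stapler_a","eraser"):
        print(t,[(np.round(d["centre"]).astype(int).tolist(),round(d["score"],2)) for d in r.pinpoint(t,n)])
print(r.sense())
E
```

```text
pics
scene {'fx': 486.478, 'fy': 486.478, 'cx': 320.821, 'cy': 197.377, 'k1': -0.063, 'origin': [1.552, 0.897, 0.822], 'orientation': [[-0.647, -0.391, 0.654], [0.762, -0.314, 0.566], [-0.016, 0.865, 0.502]]}
pack_1 [([404, 216], 0.66), ([320, 190], 0.57), ([361, 245], 0.56), ([360, 213], 0.54)]
swollen_1 [([433, 244], 0.93)]
charger [([283, 218], 0.62)]
timer_grip [([261, 188], 0.44), ([318, 231], 0.23)]
recycling_tray [([272, 171], 0.97), ([433, 240], 0.37)]
red_mark [([275, 195], 0.8), ([320, 190], 0.71), ([308, 226], 0.33)]
green_mark [([252, 202], 0.76), ([260, 188], 0.64)]
bay_1 [([308, 227], 0.81), ([295, 219], 0.76), ([315, 232], 0.66), ([287, 214], 0.58)]
bay_4 [([308, 227], 0.81), ([295, 219], 0.76), ([315, 232], 0.66), ([287, 214], 0.58)]
swollen_1_mid []
tape_roll [([410, 273], 0.96)]
stapler_a [([215, 192], 0.79), ([260, 187], 0.32)]
eraser [([380, 227], 0.64)]
top {'fx': 519.72, 'fy': 519.72, 'cx': 321.787, 'cy': 199.032, 'k1': -0.133, 'origin': [0.397, 0.025, 1.45], 'orientation': [[0.021, 0.994, -0.111], [-1.0, 0.021, -0.004], [-0.001, 0.111, 0.994]]}
pack_1 [([236, 2
[... 861 characters left out ...]
]), 'joint_velocities': array([ 2.66057327e-03, -5.66380870e-05,  4.18020096e-02,  2.78017556e-03,
        1.24625593e-02,  4.84237846e-02]), 'effort': array([ 4.65080811e-04, -3.90463114e+01,  1.87617034e+01,  4.22439829e+00,
        1.54284190e-02, -3.05659050e-06]), 'tcp_pos': array([ 0.28349022, -0.55697783,  0.22254141]), 'ee_rot': array([[-8.91234518e-01, -4.53542757e-01,  2.27931290e-05],
       [-4.53542757e-01,  8.91234519e-01,  2.66672803e-05],
       [-3.24087752e-05,  1.34291421e-05, -9.99999999e-01]]), 'wrist_force': array([-0.12067044,  0.27365014,  0.99324417]), 'moment': array([-0.04781013, -0.01214709,  0.03079292]), 'gripper_force': 0.0, 'gripper_width': 0.9973001539993913}
```

Run:
```python
from h import *
c=r.capture("top"); save(c,"top1.png",(160,110,500,300),2.35)
c=r.capture("scene"); save(c,"scene1.png",(190,140,470,310),2.8)
```

```text
(no output)
```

View pics/top1.png

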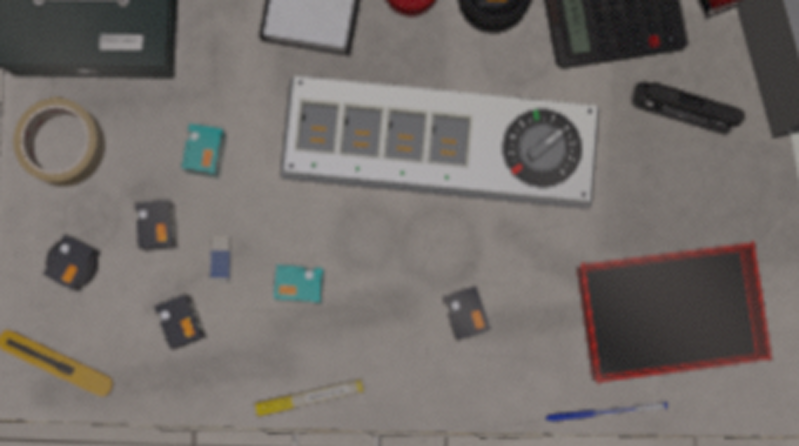

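View pics/scene1.png

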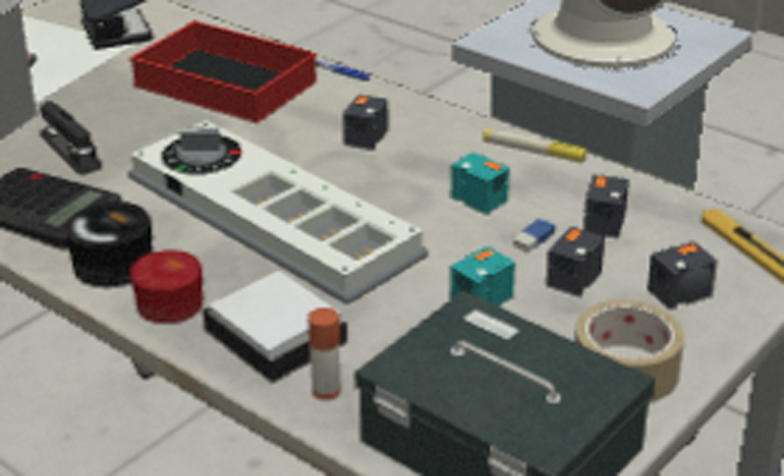

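The top picture shows three dark sound packs at full-image pixels (226,206), (237,247) and (359,243). One bulging pack is at (191,222), with rounded sides. Two turquoise look-alikes are at (246,174) and (287,231) and will be left alone. The charger is around (347,167), the dial at (391,171) and the tray at (445,243). Next I fit poses in both views and enlarge the dial and packs.

```bash
cat >> h.py <<'E'
from scipy.optimize import minimize
def box(pose,dx,dy,z0,z1):
    x,y,a=pose; R=np.array([[np.cos(a),-np.sin(a)],[np.sin(a),np.cos(a)]])
    return [np.r_[R@[sx*dx/2,sy*dy/2]+[x,y],z] for sx in(-1,1) for sy in(-1,1) for z in(z0,z1)]
S=8
def fit(obs,init,dx,dy,z0,z1,ext=None):
    """obs: [(cam,mask)]; fits x,y,yaw of a box silhouette by area-IoU"""
    prep=[]
    for c,m in obs:
        ys,xs=np.nonzero(m); x0,y0,x1,y1=xs.min()-6,ys.min()-6,xs.max()+7,ys.max()+7
        M=cv2.resize(m[y0:y1,x0:x1].astype(np.float32),None,fx=S,fy=S,interpolation=cv2.INTER_LINEAR)>.5
        prep.append((c,M,x0,y0))
    def cost(q):
        s=0
        for c,M,x0,y0 in prep:
            P=np.array([p(c,v) for v in box(q,dx,dy,z0,z1)]); P=(P-[x0,y0]+.5)*S
            I=np.zeros(M.shape,np.uint8); cv2.fillConvexPoly(I,cv2.convexHull(np.round(P*16).astype(np.int32)),1,shift=4)
            I=I>0; s+=1-(I&M).sum()/(I|M).sum()
        return s/len(prep)
    best=None
    for da in(-.1,.1):
        o=minimize(cost,np.array(init)+[0,0,da],method="Nelder-Mead",options=dict(initial_simplex=np.array(init)+[0,0,da]+np.array([[0,0,0],[.006,0,0],[0,.006,0],[0,0,.15]]),xatol=1e-5,fatol=1e-5))
        if best is None or o.fun<best.fun: best=o
    return best.x,best.fun
def dirn(c,xy,z=.046):
    """yaw guess from orange latch -> white square inside 30 mm of xy"""
    im=c["img"].astype(int); ys,xs=np.mgrid[0:400,0:640]; u=p(c,[*xy,z]); near=np.hypot(xs-u[0],ys-u[1])<13
    R,G,B=im[...,0],im[...,1],im[...,2]
    org=near&(R>150)&(B<90)&(R-B>90); wh=near&(im.min(2)>150)
    if not(org.any() and wh.any()): return None
    a=w(c,[xs[org].mean(),ys[org].mean()],z); b=w(c,[xs[wh].mean(),ys[wh].mean()],z); d=(b-a)[:2]
    return np.degrees(np.arctan2(d[1],d[0])),np.linalg.norm(d),a[:2],b[:2]
E
python3 - <<'E'
from h import *
C={n:r.capture(n) for n in("top","scene")}
def show(t,n,z): 
    for d in r.cut_out(t,n):
        if d["score"]>.3: print(t,n,round(d["score"],2),np.round(d["centre"]).tolist(),np.round(w(C[n],d["centre"],z),3)[:2],d["pixels"].sum())
for t,z in(("pack_1",.03),("swollen_1",.03),("charger",.034),("recycling_tray",.02)):
    for n in C: show(t,n,z)
for n,px in(("a",(226,206)),("b",(237,247)),("c",(359,243)),("s",(191,222))):
    q=w(C["top"],px,.046); print(n,np.round(q,3),dirn(C["top"],q[:2]))
c=C["top"]
for t in("bay_1",): print([np.round(w(c,d["centre"],.012),4)[:2].tolist() for d in r.pinpoint(t,"top")])
for t,z in(("timer_grip",.0565),("red_mark",.034),("green_mark",.034),("recycling_tray",0)): print(t,np.round(w(c,r.pinpoint(t,"top")[0]["centre"],z),4)[:2])
a=c["img"][145:195,360:420]; b=c["img"][190:260,180:250]
cv2.imwrite("pics/crop2.png",cv2.cvtColor(np.hstack([cv2.resize(a,(400,400)),cv2.resize(b,(400,400))]),cv2.COLOR_RGB2BGR))
# charger white deck mask
im=c["img"].astype(int); hsv=cv2.cvtColor(c["img"],cv2.COLOR_RGB2HSV)
print(im[150,320],im[185,360],im[210,300])
E
```

```text
pack_1 top 0.88 [357.0, 241.0] [ 0.443 -0.069] 292
pack_1 top 0.86 [227.0, 205.0] [0.534 0.291] 314
pack_1 top 0.8 [242.0, 176.0] [0.614 0.253] 348
pack_1 top 0.71 [236.0, 248.0] [0.417 0.261] 315
pack_1 top 0.51 [348.0, 173.0] [ 0.629 -0.04 ] 6036
pack_1 top 0.37 [390.0, 171.0] [ 0.638 -0.158] 357
pack_1 scene 0.81 [362.0, 239.0] [0.625 0.245] 355
pack_1 scene 0.78 [404.0, 211.0] [0.424 0.257] 284
pack_1 scene 0.73 [397.0, 233.0] [0.536 0.305] 377
pack_1 scene 0.6 [358.0, 208.0] [0.499 0.136] 363
pack_1 scene 0.51 [318.0, 183.0] [ 0.452 -0.067] 265
pack_1 scene 0.49 [292.0, 216.0] [0.661 0.007] 3205
swollen_1 top 0.74 [346.0, 171.0] [ 0.636 -0.036] 5880
swollen_1 top 0.69 [192.0, 222.0] [0.484 0.386] 392
swollen_1 scene 0.7 [434.0, 239.0] [0.495 0.403] 444
swollen_1 scene 0.52 [290.0, 214.0] [ 0.656 -0.003] 3181
charger top 0.67 [349.0, 172.0] [ 0.633 -0.043] 5919
charger scene 0.74 [290.0, 215.0] [0.666 0.002] 3255
recycling_tray top 0.58 [447.0, 242.0] [ 0.445 -0.32 ] 4015
recycling_tray scene 0.83 [269.0, 165.0] [ 0.443 -0.315] 1600
a [0.529 0.291 0.046] (np.float64(50.144382498037935), np.float64(0.030247649112494404), array([0.52299748, 0.28477084]), array([0.54238184, 0.3079908 ]))
b [0.418 0.256 0.046] (np.float64(63.34643810582833), np.float64(0.0305649763913251), array([0.41311873, 0.24948937]), array([0.42683002, 0.27680637]))
c [ 0.437 -0.073  0.046] None
s [0.483 0.386 0.046] (np.float64(14.143943459732338), np.float64(0.030879631336726665), array([0.47197909, 0.39019647]), array([0.5019226 , 0.39774218]))
[[0.6374, -0.0489], [0.6589, 0.1073], [0.6433, -0.0039], [0.6417, 0.0572]]
timer_grip [ 0.6431 -0.1528]
red_mark [ 0.615  -0.1326]
green_mark [ 0.6636 -0.152 ]
recycling_tray [ 0.4474 -0.3153]
[173 170 169] [171 169 170] [131 126 123]
```

View pics/crop2.png

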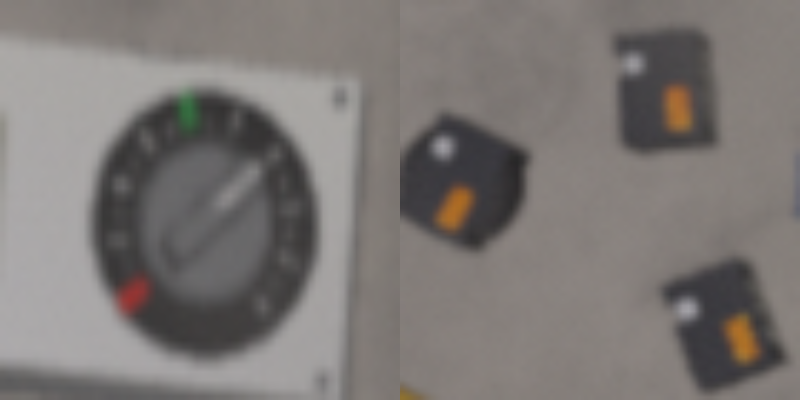

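The pointer's white line points to the back right, at about six hours. All the grooves (by the white squares) face left. Now accurate pose fits from threshold masks.

```bash
cat >> h.py <<'E'
def dark(c,px,rad=16,th=88):
    """filled silhouette of the pack whose blob covers px"""
    im=c["img"].astype(int); g=im.sum(2)/3; sat=im.max(2)-im.min(2)
    ys,xs=np.mgrid[0:400,0:640]; near=np.hypot(xs-px[0],ys-px[1])<rad
    m=(near&((g<th)|(sat>70)|(g>165))).astype(np.uint8)
    n,l,st,_=cv2.connectedComponentsWithStats(m); k=1+np.argmax(st[1:,4]); m=(l==k).astype(np.uint8)
    ct,_=cv2.findContours(m,cv2.RETR_EXTERNAL,cv2.CHAIN_APPROX_NONE); cv2.drawContours(m,ct,-1,1,-1); return m>0
def findpack(C,xy,yaw,bulge=False,cams=("top","scene")):
    obs=[(C[n],dark(C[n],p(C[n],[*xy,.023]),22)) for n in cams]
    q,f=fit(obs,[*xy,yaw],.054,.040 if not bulge else .056,0,.046)
    return np.r_[q[:2],np.degrees(q[2])],f,[int(m.sum()) for _,m in obs]
E
cat > look.py <<'E'
from h import *
C={n:r.capture(n) for n in("top","scene")}
for n,xy,a in(("a",(.534,.291),0),("b",(.417,.261),.25),("c",(.443,-.069),.2),("s",(.484,.386),-.5)):
    for cams in(("top",),("scene",),("top","scene")):
        q,f,s=findpack(C,xy,a,n=="s",cams); print(n,cams[0][0]+str(len(cams)),np.round(q,4),round(f,3),s)
# charger
for n,th in(("top",150),("scene",170)):
    c=C[n]; g=c["img"].min(2); 
    for th in(150,):
        m=(g>th).astype(np.uint8); nn,l,st,_=cv2.connectedComponentsWithStats(m)
        u=p(c,[.64+.045,.02,.034]).astype(int) ; 
        ch=r.cut_out("charger",n)[0]["pixels"]; k=1+np.argmax([((l==i)&ch).sum() for i in range(1,nn)])
        m=(l==k).astype(np.uint8); ct,_=cv2.findContours(m,cv2.RETR_EXTERNAL,cv2.CHAIN_APPROX_NONE); h=max(ct,key=len)
        m=np.zeros_like(m); cv2.drawContours(m,[h],-1,1,-1)
        q,f=fit([(c,m>0)],[.64,-.04,-.05],.126,.374,.0335,.034); print("charger",n,np.round(q[:2],4),np.degrees(q[2]).round(2),round(f,3),m.sum())
        R=np.array([[np.cos(q[2]),-np.sin(q[2])],[np.sin(q[2]),np.cos(q[2])]])
        for nm,y in(("b1",.146),("b2",.094),("b3",.042),("b4",-.01),("dial",-.119)): print(nm,np.round(q[:2]+R@[0,y],4), end=" ")
        print()
E
python3 look.py
```

```text
a t1 [0.5322 0.2951 5.2426] 0.191 [296]
a s1 [  0.5319   0.297  -27.6326] 0.643 [1277]
a t2 [0.5319 0.2952 2.2013] 0.434 [296, 1277]
b t1 [ 0.4201  0.2625 22.0056] 0.171 [295]
b s1 [  0.4655   0.2805 -23.4015] 0.673 [1299]
b t2 [ 0.4199  0.262  19.3679] 0.469 [295, 1299]
c t1 [ 0.437  -0.0708 20.1041] 0.273 [233]
c s1 [  0.4266  -0.0328 -12.3453] 0.721 [1154]
c t2 [ 0.4374 -0.0709 14.8405] 0.529 [233, 1154]
s t1 [  0.4855   0.3921 -21.8046] 0.207 [386]
s s1 [  0.484    0.4069 -14.0355] 0.532 [1267]
s t2 [  0.4867   0.3953 -21.4559] 0.375 [386, 1267]
charger top [ 0.6487 -0.0365] -4.33 0.164 5078
b1 [0.6598 0.1091] b2 [0.6558 0.0572] b3 [0.6519 0.0054] b4 [ 0.648  -0.0465] dial [ 0.6398 -0.1552] 
charger scene [ 0.6321 -0.0427] -5.07 0.946 46191
b1 [0.645  0.1027] b2 [0.6404 0.0509] b3 [ 0.6358 -0.0009] b4 [ 0.6312 -0.0527] dial [ 0.6216 -0.1612]
```

```bash
cat >> h.py <<'E'
def hullmask(c,px,rad,kind):
    """8x-upscaled convex silhouette near px. kind 'pack' or 'deck'"""
    x0,y0=int(px[0]-rad),int(px[1]-rad); im=c["img"][y0:y0+2*rad,x0:x0+2*rad].astype(np.float32)
    I=cv2.resize(im,None,fx=S,fy=S,interpolation=cv2.INTER_CUBIC); g=I.mean(2); sat=I.max(2)-I.min(2)
    bg=np.median(g)
    if kind=="pack":
        lo=np.percentile(g,3); th=(bg+lo)/2; m=(g<th)
    else: m=(g>(bg+np.percentile(g,93))/2)
    m=m.astype(np.uint8); n,l,st,_=cv2.connectedComponentsWithStats(m)
    yy,xx=np.mgrid[0:m.shape[0],0:m.shape[1]]; d=np.hypot(xx-rad*S,yy-rad*S)
    sc=[st[i,4] if d[l==i].min()<5*S else 0 for i in range(1,n)]
    k=1+int(np.argmax(sc)); ys,xs=np.nonzero(l==k); H=cv2.convexHull(np.stack([xs,ys],1).astype(np.int32))
    M=np.zeros(m.shape,np.uint8); cv2.fillConvexPoly(M,H,1); return M>0,x0,y0
def fit2(obs,init,dx,dy,z0,z1):
    def cost(q):
        s=0
        for c,(M,x0,y0) in obs:
            P=np.array([p(c,v) for v in box(q,dx,dy,z0,z1)]); P=(P-[x0,y0]+.5)*S-.5
            I=np.zeros(M.shape,np.uint8); cv2.fillConvexPoly(I,cv2.convexHull(np.round(P*16).astype(np.int32)),1,shift=4)
            I=I>0; s+=1-(I&M).sum()/(I|M).sum()
        return s/len(obs)
    B=[]
    for da in(-.15,0,.15):
        i0=np.array(init)+[0,0,da]
        B.append(minimize(cost,i0,method="Nelder-Mead",options=dict(initial_simplex=i0+np.array([[0,0,0],[.006,0,0],[0,.006,0],[0,0,.15]]),xatol=1e-5,fatol=1e-5)))
    o=min(B,key=lambda o:o.fun); return np.r_[o.x[:2],np.degrees(o.x[2])],o.fun
def findpack(C,xy,yaw,bulge=False,cams=("top","scene"),rad=19,z=0):
    obs=[(C[n],hullmask(C[n],p(C[n],[*xy,z+.023]),rad,"pack")) for n in cams]
    return (*fit2(obs,[*xy,yaw],.054,.056 if bulge else .040,z,z+.046),[o[1][0].sum()//64 for o in obs])
E
cat > look.py <<'E'
from h import *
import sys
C={n:r.capture(n) for n in("top","scene")}
D=[]
for n,xy,a in(("a",(.534,.293),0),("b",(.420,.262),.3),("c",(.441,-.070),.3),("s",(.486,.392),-.4)):
    for cams in(("top",),("scene",),("top","scene")):
        q,f,s=findpack(C,xy,a,n=="s",cams); print(n,cams[0][0]+str(len(cams)),np.round(q,4),round(f,3),s)
    c=C["top"]; M,x0,y0=hullmask(c,p(c,[*xy,.023]),19,"pack")
    t=cv2.resize(c["img"][y0:y0+38,x0:x0+38],(304,304),interpolation=cv2.INTER_CUBIC)
    P=np.array([p(c,v) for v in box([q[0],q[1],np.radians(q[2])],.054,.04,0,.046)]); P=((P-[x0,y0]+.5)*8).astype(np.int32)
    cv2.polylines(t,[cv2.convexHull(P)],True,(0,255,0),1); e=cv2.Canny(M.astype(np.uint8)*255,50,100); t[e>0]=(255,0,255)
    D.append(cv2.resize(t,(200,200)))
c=C["top"]; M=hullmask(c,p(c,[.645,-.04,.034]),75,"deck")
q,f=fit2([(c,M)],[.64,-.04,-.05],.126,.374,.033,.034); print("charger",q.round(4),round(f,3))
a=np.radians(q[2])
for nm,y in(("b1",.146),("b2",.094),("b3",.042),("b4",-.01),("dial",-.119)): print(nm,np.round(q[:2]+y*np.array([-np.sin(a),np.cos(a)]),4), end=" ")
t=c["img"][M[2]:M[2]+150,M[1]:M[1]+150].copy(); t=cv2.resize(t,(1200,1200),interpolation=cv2.INTER_CUBIC); t[cv2.Canny(M[0].astype(np.uint8)*255,50,100)>0]=(255,0,255)
P=np.array([p(c,v) for v in box([q[0],q[1],a],.126,.374,.033,.034)]); P=((P-[M[1],M[2]]+.5)*8).astype(np.int32)
cv2.polylines(t,[cv2.convexHull(P)],True,(0,255,0),2)
t=cv2.resize(t[300:900],(800,400))
cv2.imwrite("pics/%s.png"%sys.argv[1],cv2.cvtColor(np.vstack([np.hstack(D),t]),cv2.COLOR_RGB2BGR))
E
python3 look.py fit1
```

```text
a t1 [0.5327 0.2952 6.9209] 0.04 [np.int64(350)]
a s1 [0.5243 0.2942 2.437 ] 0.312 [np.int64(583)]
a t2 [0.5324 0.2957 6.7483] 0.2 [np.int64(350), np.int64(583)]
b t1 [ 0.4203  0.2621 22.0306] 0.039 [np.int64(342)]
b s1 [0.457  0.2727 3.9194] 0.311 [np.int64(536)]
b t2 [ 0.4204  0.2622 20.8357] 0.234 [np.int64(342), np.int64(536)]
c t1 [ 0.4373 -0.0712 19.3031] 0.03 [np.int64(316)]
c s1 [ 0.4366 -0.0702 22.4658] 0.072 [np.int64(257)]
c t2 [ 0.437  -0.0712 19.4168] 0.063 [np.int64(316), np.int64(257)]
s t1 [  0.4865   0.3942 -24.1652] 0.182 [np.int64(399)]
s s1 [ 0.4854  0.3948 13.6072] 0.186 [np.int64(442)]
s t2 [  0.4854   0.3916 -26.3778] 0.214 [np.int64(399), np.int64(442)]
charger [ 0.648  -0.0413 -4.5352] 0.127
b1 [0.6595 0.1042] b2 [0.6554 0.0524] b3 [6.513e-01 6.000e-04] b4 [ 0.6472 -0.0513] dial [ 0.6386 -0.1599]
```

View pics/fit1.png

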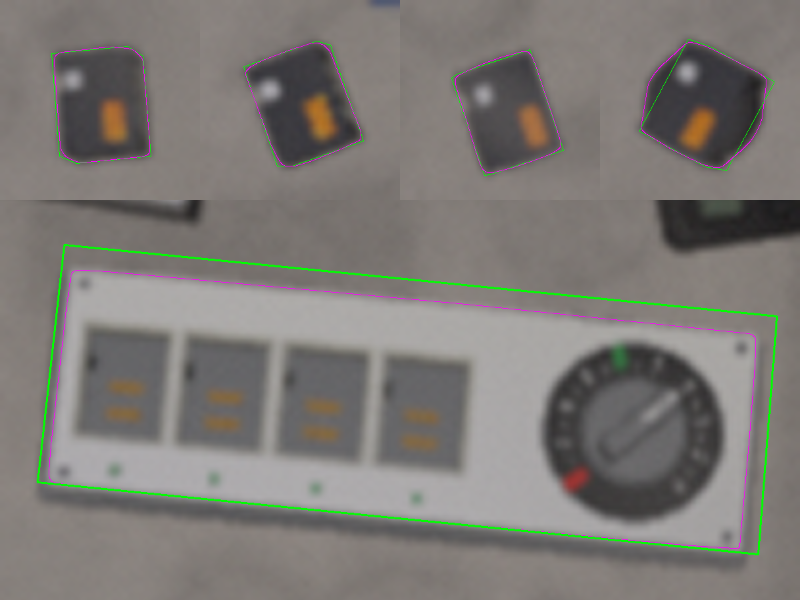

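```bash
cat > chg.py <<'E'
from h import *
c=r.capture("top"); M=hullmask(c,p(c,[.645,-.04,.034]),75,"deck")
best=min(((fit2([(c,M)],[.64,-.042,-.08],.126-e,.374-e,.033,.034),e) for e in(.006,.008,.010,.012,.014)),key=lambda t:t[0][1])
(q,f),e=best; print("charger",q.round(4),round(f,4),e); a=np.radians(q[2])
W=[]
for nm,y in(("b1",.146),("b2",.094),("b3",.042),("b4",-.01)):
    v=q[:2]+y*np.array([-np.sin(a),np.cos(a)])
    u=p(c,[*v,.034]); x0,y0=int(u[0]-14),int(u[1]-14)
    I=cv2.resize(c["img"][y0:y0+28,x0:x0+28].astype(np.float32).mean(2),None,fx=8,fy=8,interpolation=cv2.INTER_CUBIC)
    m=(I<(np.percentile(I,95)+np.median(I))/2+5).astype(np.uint8); n,l,st,_=cv2.connectedComponentsWithStats(m); k=l[112,112]
    ys,xs=np.nonzero(l==(k if k else 1+np.argmax(st[1:,4]))); rc=cv2.minAreaRect(np.stack([xs,ys],1).astype(np.float32))
    W.append(w(c,[(rc[0][0]+.5)/8+x0-.5,(rc[0][1]+.5)/8+y0-.5],.034)[:2]); print(nm,v.round(4),"well",W[-1].round(4),np.round(np.array(rc[1])/8*2.72,1),round(rc[2],1))
d=W[0]-W[3]; print("well pitch",np.linalg.norm(d)/3,"yaw",np.degrees(np.arctan2(-d[0],d[1])))
print("dial",(q[:2]-.119*np.array([-np.sin(a),np.cos(a)])).round(4))
s=r.sense(); print(s["time_s"])
E
python3 chg.py
```

```text
charger [ 0.6427 -0.038  -4.3053] 0.0119 0.012
b1 [0.6536 0.1076] well [0.6524 0.1072] [48.1 60.5] 6.1
b2 [0.6497 0.0558] well [0.6486 0.0555] [47.7 59.8] 5.4
b3 [0.6458 0.0039] well [0.6445 0.0036] [47.6 60.3] 5.3
b4 [ 0.6419 -0.0479] well [ 0.6406 -0.0482] [48.6 60.7] 5.3
well pitch 0.05194252149257192 yaw -4.361533857406991
dial [ 0.6337 -0.1566]
2.6
```

```bash
cat > plan.py <<'E'
import sys; from h import *
def plan(x,y,z,yaw):
    s=r.sense(); R=s["ee_rot"]; yw=np.degrees(np.arctan2(R[1,1],R[0,1])); d=(yaw-yw+180)%360-180
    a=np.radians(yaw); D=np.array([x,y,z])-s["tcp_pos"]; yy=np.array([np.cos(a),np.sin(a),0]); xx=np.array([-np.sin(a),np.cos(a),0])
    print("t",round(s["time_s"],1),"yaw",yw.round(2),"tilt",np.degrees(np.arccos(-R[2,2])).round(2),"q",s["joints"].round(0).tolist(),"| turn z units",round(-np.radians(d)/.1,2),"shift units",np.round(np.array([D@xx,D@yy,-D[2]])/.5,3),"F",s["wrist_force"].round(1),"w",round(s["gripper_width"],3),round(s["gripper_force"],1))
if __name__=="__main__": plan(*map(float,sys.argv[1:5]))
E
python3 plan.py .633 -.157 .15 41
```

```text
t 2.6 yaw 116.97 tilt 0.0 q [-48.0, 22.0, 0.0, 0.0, -68.0, -15.0] | turn z units 13.26 shift units [0.145 1.052 0.145] F [-0.1  0.  -0.4] w 0.999 0.0
```

Emit:
move_arm([
  [[0, 0, 1], [0, 0, 0], 0.6],
  [[0, 0, 1], [0, 0, 0], 0.6],
  [[0, 0, 1], [0, 0, 0], 0.6],
  [[0, 0, 1], [0, 0, 0], 0.6],
  [[0, 0, 1], [0, 0, 0], 0.6],
  [[0, 0, 1], [0, 0, 0], 0.6],
  [[0, 0, 1], [0, 0, 0], 0.6],
  [[0, 0, 1], [0, 0, 0], 0.6],
  [[0, 0, 1], [0, 0, 0], 0.6],
  [[0, 0, 1], [0, 0, 0], 0.6],
  [[0, 0, 1], [0, 0, 0], 0.6],
  [[0, 0, 1], [0, 0, 0], 0.6],
])

```text
time_s: 3.8
tcp_pos: [0.2835, -0.557, 0.2226]
ee_rot: [[-0.743, 0.669, 0.0], [0.669, 0.743, -0.0], [-0.0, -0.0, -1.0]]
wrist_force: [-0.5, -0.5, -0.1]
gripper_width: 0.599
gripper_force: 0.0
```

Emit:
move_arm([
  [[0, 0, 1], [0, 0, 0], 0.6],
  [[0, 0, 0.26], [0, 0, 0], 0.6],
  [[0, 0, 0], [0.015, 0.09, 0], 0.6],
  [[0, 0, 0], [0.015, 0.09, 0], 0.6],
  [[0, 0, 0], [0.015, 0.09, 0], 0.6],
  [[0, 0, 0], [0.015, 0.09, 0], 0.6],
  [[0, 0, 0], [0.015, 0.09, 0], 0.6],
  [[0, 0, 0], [0.015, 0.09, 0], 0.6],
  [[0, 0, 0], [0.015, 0.09, 0], 0.6],
  [[0, 0, 0], [0.015, 0.09, 0], 0.6],
  [[0, 0, 0], [0.015, 0.09, 0], 0.6],
  [[0, 0, 0], [0.01, 0.09, 0.03], 0.6],
])

```text
time_s: 5.0
tcp_pos: [0.5779, -0.2057, 0.21]
ee_rot: [[-0.658, 0.753, 0.005], [0.753, 0.658, -0.001], [-0.005, 0.003, -1.0]]
wrist_force: [0.8, -0.9, 0.5]
gripper_width: 0.601
gripper_force: 0.0
```

```bash
python3 plan.py .633 -.157 .10 41
```

```text
t 5.0 yaw 41.13 tilt 0.32 q [-4.0, 21.0, -3.0, 0.0, -66.0, -134.0] | turn z units 0.02 shift units [0.001 0.147 0.22 ] F [ 0.8 -0.9  0.5] w 0.601 0.0
```

Emit:
move_arm([
  [[0, 0, 0], [0, 0.075, 0.04], 0.6],
  [[0, 0, 0], [0, 0.075, 0.06], 0.6],
  [[0, 0, 0], [0, 0, 0.06], 0.6],
  [[0, 0, 0], [0, 0, 0.06], 0.6],
  [[0, 0, 0], [0, 0, 0], 0.6],
])

```text
time_s: 5.5
tcp_pos: [0.629, -0.157, 0.0925]
ee_rot: [[-0.657, 0.754, -0.01], [0.754, 0.657, 0.001], [0.008, -0.007, -1.0]]
wrist_force: [-0.1, 0.2, -0.0]
gripper_width: 0.6
gripper_force: 0.0
```

```bash
python3 plan.py .633 -.157 .047 41
python3 - <<'E'
from h import *
a=r.capture("top"); b=r.capture("scene")
u=p(a,[.633,-.157,.06]).astype(int); v=p(b,[.633,-.157,.06]).astype(int)
f=lambda c,u:cv2.resize(c["img"][u[1]-32:u[1]+32,u[0]-32:u[0]+32],(400,400))
cv2.imwrite("pics/d1.png",cv2.cvtColor(np.hstack([f(a,u),f(b,v)]),cv2.COLOR_RGB2BGR))
E
```

```text
t 5.5 yaw 41.05 tilt 0.6 q [0.0, 31.0, -5.0, -0.0, -55.0, -139.0] | turn z units 0.01 shift units [-0.005  0.006  0.091] F [-0.1  0.2 -0. ] w 0.6 0.0
```

View pics/d1.png

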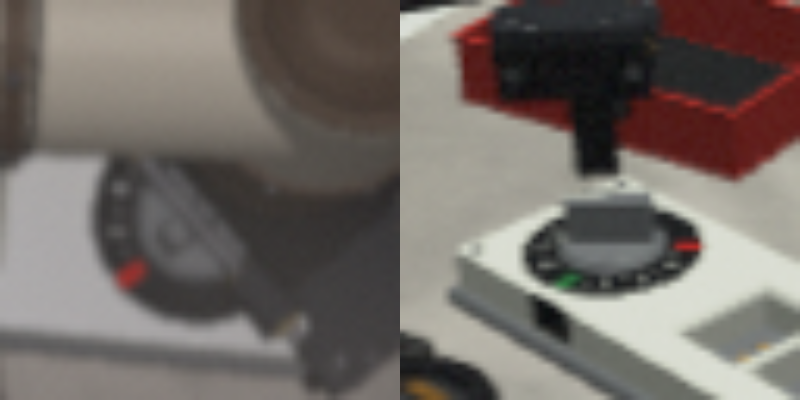

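The arm hides most of the dial from above. The scene view shows the bar (right half, about (610,215)) directly under the fingers. I'll descend over it.

Emit:
move_arm([
  [[0, 0, 0], [-0.005, 0.006, 0.03], 0.6],
  [[0, 0, 0], [0, 0, 0.03], 0.6],
  [[0, 0, 0], [0, 0, 0.03], 0.6],
  [[0, 0, 0], [0, 0, 0], 0.6],
  [[0, 0, 0], [0, 0, 0], 0.6],
])

```text
time_s: 6.1
tcp_pos: [0.6363, -0.158, 0.0528]
ee_rot: [[-0.656, 0.755, 0.0], [0.755, 0.656, -0.0], [-0.0, 0.0, -1.0]]
wrist_force: [-0.1, 0.4, -0.1]
gripper_width: 0.595
gripper_force: 0.0
```

```bash
python3 plan.py .633 -.157 .045 41
```

```text
t 6.1 yaw 41.01 tilt 0.03 q [0.0, 34.0, -6.0, 0.0, -50.0, -139.0] | turn z units 0.0 shift units [ 0.006 -0.004  0.016] F [-0.1  0.4 -0.1] w 0.595 0.0
```

Emit:
move_arm([
  [[0, 0, 0], [0.006, -0.004, 0.016], 0.6],
  [[0, 0, 0], [0, 0, 0], 0.6],
  [[0, 0, 0], [0, 0, 0], 0],
  [[0, 0, 0], [0, 0, 0], 0],
  [[0, 0, 0], [0, 0, 0], 0],
  [[0, 0, 0], [0, 0, 0], 0],
  [[0, 0, 0], [0, 0, 0], 0],
  [[0, 0, 0], [0, 0, 0], 0],
])

```text
time_s: 6.9
tcp_pos: [0.6324, -0.157, 0.0446]
ee_rot: [[-0.656, 0.755, -0.001], [0.755, 0.656, -0.0], [0.0, -0.001, -1.0]]
wrist_force: [0.0, -1.3, 1.4]
gripper_width: 0.144
gripper_force: 30.0
```

```bash
python3 plan.py .633 -.157 .045 41; python3 -c "
from station import r;s=r.sense();print(s['moment'])"
```

```text
t 6.9 yaw 41.0 tilt 0.04 q [0.0, 34.0, -7.0, 0.0, -49.0, -139.0] | turn z units 0.0 shift units [-0.001  0.001 -0.001] F [ 0.  -1.3  1.4] w 0.144 30.0
[-0.25530953 -0.35310745 -0.03317458]
```

Emit:
move_arm([
  [[0, 0, -1], [0, 0, 0], 0],
  [[0, 0, -1], [0, 0, 0], 0],
  [[0, 0, -1], [0, 0, 0], 0],
  [[0, 0, -1], [0, 0, 0], 0],
  [[0, 0, -1], [0, 0, 0], 0],
  [[0, 0, -1], [0, 0, 0], 0],
  [[0, 0, -1], [0, 0, 0], 0],
  [[0, 0, -1], [0, 0, 0], 0],
  [[0, 0, -1], [0, 0, 0], 0],
  [[0, 0, -1], [0, 0, 0], 0],
  [[0, 0, -1], [0, 0, 0], 0],
  [[0, 0, -1], [0, 0, 0], 0],
])

```text
time_s: 8.1
tcp_pos: [0.6323, -0.1571, 0.0446]
ee_rot: [[-0.94, -0.342, -0.001], [-0.342, 0.94, -0.0], [0.001, -0.0, -1.0]]
wrist_force: [-1.5, -1.5, 1.2]
gripper_width: 0.153
gripper_force: 30.0
```

Emit:
move_arm([
  [[0, 0, -1], [0, 0, 0], 0],
  [[0, 0, -1], [0, 0, 0], 0],
  [[0, 0, -1], [0, 0, 0], 0],
  [[0, 0, -1], [0, 0, 0], 0],
  [[0, 0, -1], [0, 0, 0], 0],
  [[0, 0, -1], [0, 0, 0], 0],
  [[0, 0, -1], [0, 0, 0], 0],
  [[0, 0, -1], [0, 0, 0], 0],
  [[0, 0, -1], [0, 0, 0], 0],
  [[0, 0, -1], [0, 0, 0], 0],
  [[0, 0, -1], [0, 0, 0], 0],
  [[0, 0, -1], [0, 0, 0], 0],
])

```text
time_s: 9.3
tcp_pos: [0.6324, -0.1572, 0.0446]
ee_rot: [[-0.022, -1.0, -0.0], [-1.0, 0.022, -0.0], [0.0, 0.0, -1.0]]
wrist_force: [-0.7, -1.4, 0.5]
gripper_width: 0.147
gripper_force: 30.0
```

Emit:
move_arm([
  [[0, 0, -1], [0, 0, 0], 0],
  [[0, 0, -1], [0, 0, 0], 0],
  [[0, 0, -1], [0, 0, 0], 0],
  [[0, 0, -1], [0, 0, 0], 0],
  [[0, 0, -1], [0, 0, 0], 0],
  [[0, 0, -0.6], [0, 0, 0], 0],
  [[0, 0, 0], [0, 0, 0], 0],
  [[0, 0, 0], [0, 0, 0], 0],
])

```text
time_s: 10.1
tcp_pos: [0.6325, -0.1572, 0.0446]
ee_rot: [[0.508, -0.861, -0.0], [-0.861, -0.508, -0.0], [0.0, 0.0, -1.0]]
wrist_force: [0.2, -2.9, 0.7]
gripper_width: 0.146
gripper_force: 30.0
```

```bash
python3 plan.py .633 -.157 .045 221; python3 -c "
from station import r;s=r.sense();print(s['moment'])"
```

```text
t 10.1 yaw -149.47 tilt 0.03 q [0.0, 34.0, -7.0, 0.0, -49.0, 30.0] | turn z units -1.83 shift units [ 0.    -0.001 -0.001] F [ 0.2 -2.9  0.7] w 0.146 30.0
[-0.67894363  0.23797788  0.02422246]
```

Emit:
move_arm([
  [[0, 0, -0.9], [0, 0, 0], 0],
  [[0, 0, -0.8], [0, 0, 0], 0],
  [[0, 0, -0.2], [0, 0, 0], 0],
  [[0, 0, 0], [0, 0, 0], 0],
  [[0, 0, 0], [0, 0, 0], 0],
])

```text
time_s: 10.6
tcp_pos: [0.6325, -0.1571, 0.0446]
ee_rot: [[0.661, -0.75, -0.0], [-0.75, -0.661, -0.0], [0.0, 0.0, -1.0]]
wrist_force: [-0.2, -3.8, 0.8]
gripper_width: 0.147
gripper_force: 30.0
```

```bash
python3 plan.py .633 -.157 .045 221; python3 -c "
from station import r;s=r.sense();print(s['moment'])"
```

```text
t 10.6 yaw -138.62 tilt 0.02 q [0.0, 34.0, -7.0, 0.0, -49.0, 41.0] | turn z units 0.07 shift units [ 0.001 -0.001 -0.001] F [-0.2 -3.8  0.8] w 0.147 30.0
[-1.04150972  0.28144849 -0.16125839]
```

Emit:
move_arm([
  [[0, 0, 0], [0, 0, 0], 0.6],
  [[0, 0, 0], [0, 0, 0], 0.6],
  [[0, 0, 0], [0, 0, 0], 0.6],
  [[0, 0, 0], [0, 0, 0], 0.6],
  [[0, 0, 0], [0, 0, -0.06], 1],
  [[0, 0, 0], [0, 0, -0.08], 1],
  [[0, 0, 1], [0, 0, -0.08], 1],
  [[0, 0, 1], [0, 0, 0], 1],
  [[0, 0, 1], [0, 0, 0], 1],
  [[0, 0, 0.86], [0, 0, 0], 1],
  [[0, 0, 0], [0, 0, 0], 1],
  [[0, 0, 0], [0, 0, 0], 1],
])

```text
time_s: 11.8
tcp_pos: [0.6326, -0.1566, 0.1545]
ee_rot: [[0.333, -0.943, -0.0], [-0.943, -0.333, 0.0], [-0.0, -0.0, -1.0]]
wrist_force: [-0.4, -0.1, -0.5]
gripper_width: 0.998
gripper_force: 0.0
```

```bash
python3 plan.py .437 -.0712 .1 199.3
```

```text
t 11.8 yaw -160.52 tilt 0.01 q [0.0, 28.0, -1.0, -0.0, -62.0, 19.0] | turn z units 0.03 shift units [-0.291  0.313  0.109] F [-0.4 -0.1 -0.5] w 0.998 0.0
```

Emit:
move_arm([
  [[0, 0, 0.03], [-0.058, 0.062, 0], 1],
  [[0, 0, 0], [-0.058, 0.063, 0], 1],
  [[0, 0, 0], [-0.058, 0.063, 0.03], 1],
  [[0, 0, 0], [-0.058, 0.063, 0.04], 1],
  [[0, 0, 0], [-0.059, 0.062, 0.039], 1],
  [[0, 0, 0], [0, 0, 0], 1],
  [[0, 0, 0], [0, 0, 0], 1],
])

```text
time_s: 12.5
tcp_pos: [0.4363, -0.0707, 0.1002]
ee_rot: [[0.332, -0.943, 0.0], [-0.943, -0.332, -0.0], [0.0, 0.0, -1.0]]
wrist_force: [0.5, 0.0, 0.4]
gripper_width: 1.0
gripper_force: 0.0
```

```bash
python3 plan.py .437 -.0712 .026 199.3
python3 - <<'E'
from h import *
C={n:r.capture(n) for n in("top","scene")}
c=C["top"];b=C["scene"]
t=p(c,[.633,-.157,.06]).astype(int); q=p(b,[.437,-.071,.05]).astype(int)
f=lambda c,u:cv2.resize(c["img"][u[1]-28:u[1]+28,u[0]-28:u[0]+28],(400,400))
cv2.imwrite("pics/d2.png",cv2.cvtColor(np.hstack([f(c,t),f(b,q)]),cv2.COLOR_RGB2BGR))
for n,xy,a in(("a",(.5327,.2952),.12),("b",(.420,.262),.38)):
    qq,ff,s=findpack(C,xy,a,False,("top",)); print(n,qq.round(4),round(ff,3),s)
E
```

```text
t 12.5 yaw -160.64 tilt 0.02 q [12.0, 12.0, -34.0, 0.0, -44.0, 7.0] | turn z units 0.01 shift units [ 0.001 -0.001  0.148] F [0.5 0.  0.4] w 1.0 0.0
a [0.5324 0.2947 7.2303] 0.044 [np.int64(349)]
b [ 0.4202  0.2624 22.8347] 0.04 [np.int64(342)]
```

View pics/d2.png

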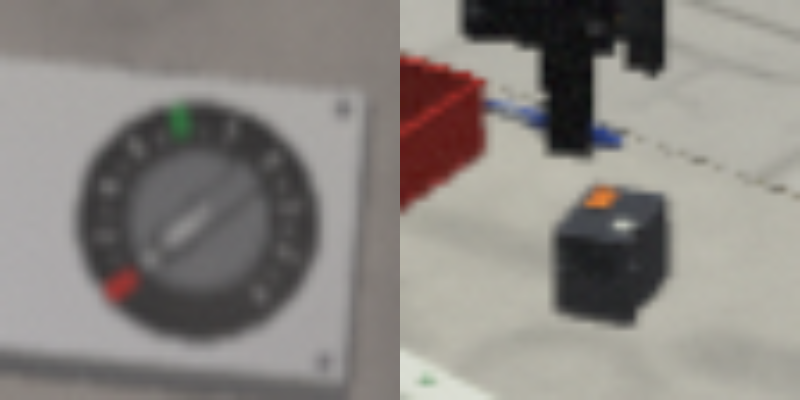

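The pointer's white line now lies on the red mark (left crop), and the fingers are above pack c. Next I descend and grip it.

Emit:
move_arm([
  [[0, 0, 0], [0.001, -0.001, 0.05], 1],
  [[0, 0, 0], [0, 0, 0.05], 1],
  [[0, 0, 0], [0, 0, 0.048], 1],
  [[0, 0, 0], [0, 0, 0], 1],
  [[0, 0, 0], [0, 0, 0], 0],
  [[0, 0, 0], [0, 0, 0], 0],
  [[0, 0, 0], [0, 0, 0], 0],
  [[0, 0, 0], [0, 0, 0], 0],
  [[0, 0, 0], [0, 0, 0], 0],
  [[0, 0, 0], [0, 0, 0], 0],
])

```text
time_s: 13.6
tcp_pos: [0.4377, -0.0712, 0.0266]
ee_rot: [[0.329, -0.944, 0.001], [-0.944, -0.329, 0.0], [0.0, -0.001, -1.0]]
wrist_force: [-1.1, 0.7, 4.7]
gripper_width: 0.617
gripper_force: 30.0
```

Emit:
move_arm([
  [[0, 0, 0], [0, 0, -0.04], 0],
  [[0, 0, 0], [0, 0, -0.06], 0],
  [[0, 0, 0.9], [0, 0, -0.05], 0],
  [[0, 0, 0.9], [0, 0, 0], 0],
  [[0, 0, 0.9], [0, 0, 0], 0],
  [[0, 0, 0.9], [0, 0, 0], 0],
  [[0, 0, 0.52], [0, 0, 0], 0],
  [[0, 0, 0], [0, 0, 0], 0],
])

```text
time_s: 14.4
tcp_pos: [0.4371, -0.0713, 0.1008]
ee_rot: [[-0.077, -0.997, -0.001], [-0.997, 0.077, 0.0], [-0.0, 0.001, -1.0]]
wrist_force: [0.7, 0.1, -0.2]
gripper_width: 0.619
gripper_force: 30.0
```

```bash
python3 plan.py .6413 -.0481 .1 175.67; python3 plan.py .6413 -.0481 .062 175.67
```

```text
t 14.4 yaw 175.58 tilt 0.04 q [12.0, 12.0, -34.0, -0.0, -44.0, -16.0] | turn z units -0.02 shift units [-0.077 -0.404  0.002] F [ 0.7  0.1 -0.2] w 0.619 30.0
t 14.4 yaw 175.58 tilt 0.04 q [12.0, 12.0, -34.0, -0.0, -44.0, -16.0] | turn z units -0.02 shift units [-0.077 -0.404  0.078] F [ 0.7  0.1 -0.2] w 0.619 30.0
```

Emit:
move_arm([
  [[0, 0, -0.02], [-0.015, -0.08, 0], 0],
  [[0, 0, 0], [-0.015, -0.08, 0], 0],
  [[0, 0, 0], [-0.015, -0.08, 0], 0],
  [[0, 0, 0], [-0.016, -0.08, 0], 0],
  [[0, 0, 0], [-0.016, -0.084, 0.03], 0],
  [[0, 0, 0], [0, 0, 0.03], 0],
  [[0, 0, 0], [0, 0, 0], 0],
  [[0, 0, 0], [0, 0, 0], 0],
])

```text
time_s: 15.2
tcp_pos: [0.6409, -0.0483, 0.0704]
ee_rot: [[-0.074, -0.997, -0.002], [-0.997, 0.074, -0.0], [0.001, 0.002, -1.0]]
wrist_force: [-0.1, 0.3, -1.9]
gripper_width: 0.614
gripper_force: 30.0
```

```bash
python3 plan.py .6413 -.0481 .062 175.67
python3 - <<'E'
from h import *
C={n:r.capture(n) for n in("top","scene")}
b=C["scene"]; s=r.sense()["tcp_pos"]
q=p(b,[.641,-.048,.06]).astype(int)
x0,y0=q[0]-35,q[1]-30; t=cv2.resize(b["img"][y0:y0+60,x0:x0+70],(700,600),interpolation=cv2.INTER_CUBIC)
a=np.radians(-4.33)
def dr(x,y,dx,dy,z,col):
    P=np.array([p(b,v) for v in box([x,y,a],dx,dy,z,z)]); P=((P-[x0,y0]+.5)*10).astype(np.int32); cv2.polylines(t,[cv2.convexHull(P)],True,col,1)
for y in(-.01,.042): v=np.array([.6421,-.0382])+y*np.array([-np.sin(a),np.cos(a)]); dr(*v,.060,.046,.034,(0,255,0))
for z in(0,.046): dr(s[0],s[1],.054,.04,s[2]-.026+z,(255,0,255))
cv2.imwrite("pics/e1.png",cv2.cvtColor(t,cv2.COLOR_RGB2BGR))
E
```

```text
t 15.2 yaw 175.74 tilt 0.14 q [10.0, 32.0, -7.0, 0.0, -51.0, -14.0] | turn z units 0.01 shift units [-0.    -0.001  0.017] F [-0.1  0.3 -1.9] w 0.614 30.0
```

View pics/e1.png

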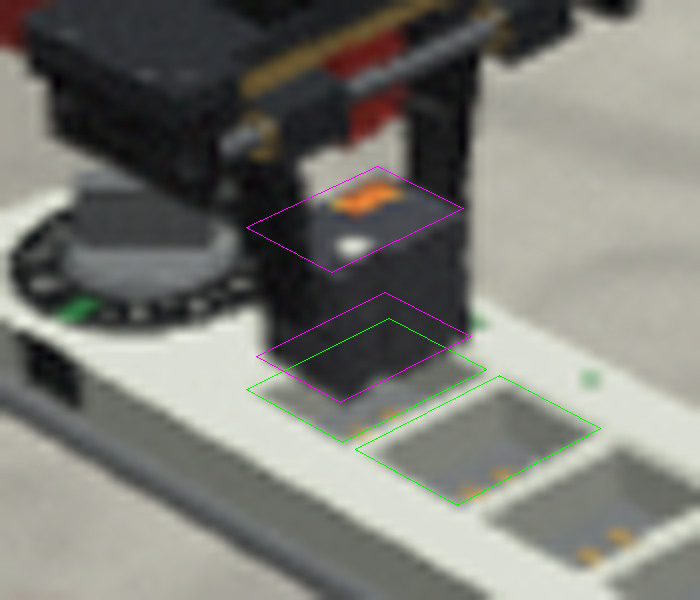

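The crop shows pack c above bay 4. Its drawn outline (magenta) and the bay mouths (green) match the picture within about a pixel, and the groove with the white square faces left as needed. I'll lower it.

Emit:
move_arm([
  [[0, 0, 0], [0, 0, 0.017], 0],
  [[0, 0, 0], [0, 0, 0.012], 0],
  [[0, 0, 0], [0, 0, 0.006], 0],
  [[0, 0, 0], [0, 0, 0], 0],
  [[0, 0, 0], [0, 0, 0], 0],
])

```text
time_s: 15.8
tcp_pos: [0.6419, -0.0481, 0.0536]
ee_rot: [[-0.075, -0.997, 0.0], [-0.997, 0.075, -0.0], [0.0, -0.0, -1.0]]
wrist_force: [-0.4, 0.4, -1.4]
gripper_width: 0.618
gripper_force: 30.0
```

```bash
python3 plan.py .6413 -.0481 .038 175.67
```

```text
t 15.8 yaw 175.71 tilt 0.01 q [10.0, 33.0, -8.0, 0.0, -49.0, -14.0] | turn z units 0.01 shift units [0.    0.001 0.031] F [-0.4  0.4 -1.4] w 0.618 30.0
```

Emit:
move_arm([
  [[0, 0, 0], [0, 0.001, 0.008], 0],
  [[0, 0, 0], [0, 0, 0.008], 0],
  [[0, 0, 0], [0, 0, 0.008], 0],
  [[0, 0, 0], [0, 0, 0.006], 0],
  [[0, 0, 0], [0, 0, 0], 0],
  [[0, 0, 0], [0, 0, 0], 0],
])

```text
time_s: 16.4
tcp_pos: [0.6414, -0.048, 0.0387]
ee_rot: [[-0.075, -0.997, 0.0], [-0.997, 0.075, -0.0], [0.0, -0.0, -1.0]]
wrist_force: [-0.7, 0.7, 0.1]
gripper_width: 0.618
gripper_force: 30.0
```

```bash
python3 plan.py .6413 -.0481 .038 175.67
```

```text
t 16.4 yaw 175.71 tilt 0.01 q [10.0, 34.0, -9.0, 0.0, -47.0, -14.0] | turn z units 0.01 shift units [0.    0.    0.001] F [-0.7  0.7  0.1] w 0.618 30.0
```

Emit:
move_arm([
  [[0, 0, 0], [0, 0, 0.001], 0],
  [[0, 0, 0], [0, 0, 0], 0.8],
  [[0, 0, 0], [0, 0, 0], 0.8],
  [[0, 0, 0], [0, 0, 0], 0.8],
  [[0, 0, 0], [0, 0, -0.05], 0.9],
  [[0, 0, 0], [0, 0, -0.07], 1],
  [[0, 0, -0.9], [0, 0, 0], 1],
  [[0, 0, -0.9], [0, 0, 0], 1],
  [[0, 0, -0.9], [0, 0, 0], 1],
  [[0, 0, -0.9], [0, 0, 0], 1],
  [[0, 0, -1], [0, 0, 0], 1],
  [[0, 0, 0], [0, 0, 0], 1],
])

```text
time_s: 17.6
tcp_pos: [0.6414, -0.0481, 0.0978]
ee_rot: [[0.375, -0.927, -0.0], [-0.927, -0.375, 0.0], [-0.0, 0.0, -1.0]]
wrist_force: [-0.8, 0.2, -0.5]
gripper_width: 1.0
gripper_force: 0.0
```

```bash
python3 plan.py .4203 .2623 .1 202.4
```

```text
t 17.6 yaw -157.95 tilt 0.0 q [10.0, 30.0, -6.0, -0.0, -54.0, 12.0] | turn z units -0.06 shift units [-0.742  0.172 -0.004] F [-0.8  0.2 -0.5] w 1.0 0.0
```

Emit:
move_arm([
  [[0, 0, -0.06], [-0.082, 0.019, 0], 1],
  [[0, 0, 0], [-0.082, 0.019, 0], 1],
  [[0, 0, 0], [-0.082, 0.019, 0], 1],
  [[0, 0, 0], [-0.082, 0.019, 0], 1],
  [[0, 0, 0], [-0.083, 0.019, 0], 1],
  [[0, 0, 0], [-0.083, 0.019, 0], 1],
  [[0, 0, 0], [-0.083, 0.019, 0], 1],
  [[0, 0, 0], [-0.083, 0.019, 0], 1],
  [[0, 0, 0], [-0.082, 0.02, 0], 1],
  [[0, 0, 0], [0, 0, 0], 1],
  [[0, 0, 0], [0, 0, 0], 1],
])

```text
time_s: 18.7
tcp_pos: [0.4202, 0.2632, 0.0982]
ee_rot: [[0.382, -0.924, 0.0], [-0.924, -0.382, 0.0], [-0.0, -0.0, -1.0]]
wrist_force: [0.7, -0.3, 0.3]
gripper_width: 1.001
gripper_force: 0.0
```

```bash
python3 plan.py .4203 .2623 .0265 202.4
python3 - <<'E'
from h import *
C={n:r.capture(n) for n in("top","scene")}
c=C["top"];b=C["scene"]
for n,xy,a,bl in(("a",(.5327,.2952),.12,0),("b",(.420,.262),.38,0),("s",(.486,.392),-.44,1)):
    qq,ff,s=findpack(C,xy,a,bl,("top",)); print(n,qq.round(4),round(ff,3),s)
t=p(c,[.642,-.048,.06]).astype(int); q=p(b,[.42,.262,.05]).astype(int)
f=lambda c,u:cv2.resize(c["img"][u[1]-28:u[1]+28,u[0]-28:u[0]+28],(400,400))
cv2.imwrite("pics/d3.png",cv2.cvtColor(np.hstack([f(c,t),f(b,q)]),cv2.COLOR_RGB2BGR))
E
```

```text
t 18.7 yaw -157.55 tilt 0.02 q [51.0, 17.0, -27.0, 0.0, -46.0, -28.0] | turn z units 0.01 shift units [0.002 0.    0.143] F [ 0.7 -0.3  0.3] w 1.001 0.0
a [ 0.5143  0.3057 14.8843] 0.458 [np.int64(677)]
b [ 0.4164  0.2757 -4.2435] 0.407 [np.int64(356)]
s [ 0.4935  0.3834 -9.518 ] 0.31 [np.int64(412)]
```

View pics/d3.png

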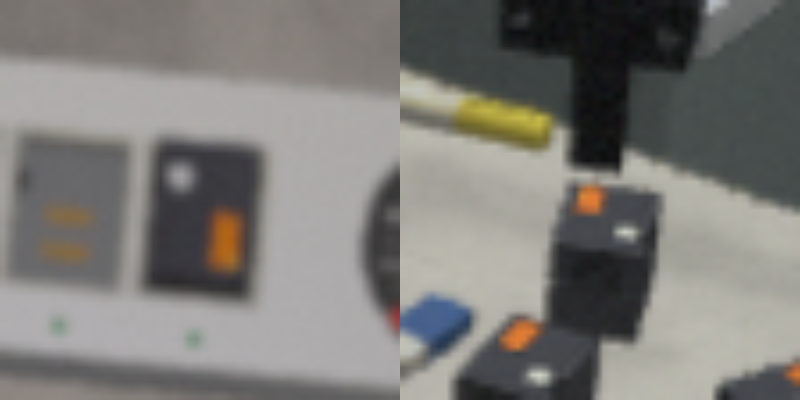

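Pack c sits in bay 4 (left crop), and pack b is below the open fingers (right crop, about (605,255)). Next I grip b.

Emit:
move_arm([
  [[0, 0, 0.01], [0.002, 0, 0.05], 1],
  [[0, 0, 0], [0, 0, 0.05], 1],
  [[0, 0, 0], [0, 0, 0.043], 1],
  [[0, 0, 0], [0, 0, 0], 1],
  [[0, 0, 0], [0, 0, 0], 0],
  [[0, 0, 0], [0, 0, 0], 0],
  [[0, 0, 0], [0, 0, 0], 0],
  [[0, 0, 0], [0, 0, 0], 0],
  [[0, 0, 0], [0, 0, 0], 0],
  [[0, 0, 0], [0, 0, 0], 0],
])

```text
time_s: 19.8
tcp_pos: [0.421, 0.2615, 0.0271]
ee_rot: [[0.38, -0.925, 0.0], [-0.925, -0.38, 0.0], [-0.0, -0.0, -1.0]]
wrist_force: [-1.4, -0.3, 3.5]
gripper_width: 0.618
gripper_force: 30.0
```

Emit:
move_arm([
  [[0, 0, 0], [0, 0, -0.05], 0],
  [[0, 0, 0], [0, 0, -0.07], 0],
  [[0, 0, 0.9], [0, 0, -0.03], 0],
  [[0, 0, 0.9], [0, 0, 0], 0],
  [[0, 0, 0.9], [0, 0, 0], 0],
  [[0, 0, 0.9], [0, 0, 0], 0],
  [[0, 0, 0.9], [0, 0, 0], 0],
  [[0, 0, 0.17], [0, 0, 0], 0],
  [[0, 0, 0], [0, 0, 0], 0],
])

```text
time_s: 20.7
tcp_pos: [0.4209, 0.2613, 0.1014]
ee_rot: [[-0.076, -0.997, -0.0], [-0.997, 0.076, -0.0], [0.0, 0.0, -1.0]]
wrist_force: [-0.2, -0.0, -0.8]
gripper_width: 0.617
gripper_force: 30.0
```

```bash
python3 plan.py .6451 .0037 .1 175.7
```

```text
t 20.7 yaw 175.67 tilt 0.03 q [51.0, 17.0, -27.0, -0.0, -46.0, -55.0] | turn z units -0.01 shift units [ 0.48  -0.486  0.003] F [-0.2 -0.  -0.8] w 0.617 30.0
```

Emit:
move_arm([
  [[0, 0, -0.01], [0.06, -0.06, 0], 0],
  [[0, 0, 0], [0.06, -0.06, 0], 0],
  [[0, 0, 0], [0.06, -0.06, 0], 0],
  [[0, 0, 0], [0.06, -0.061, 0], 0],
  [[0, 0, 0], [0.06, -0.061, 0], 0],
  [[0, 0, 0], [0.06, -0.061, 0], 0],
  [[0, 0, 0], [0.06, -0.061, 0.02], 0],
  [[0, 0, 0], [0.06, -0.061, 0.03], 0],
  [[0, 0, 0], [0, 0, 0.02], 0],
  [[0, 0, 0], [0, 0, 0], 0],
  [[0, 0, 0], [0, 0, 0], 0],
])

```text
time_s: 21.8
tcp_pos: [0.6439, 0.0041, 0.0662]
ee_rot: [[-0.075, -0.997, -0.001], [-0.997, 0.075, -0.0], [0.0, 0.001, -1.0]]
wrist_force: [-0.1, -0.6, -0.9]
gripper_width: 0.616
gripper_force: 30.0
```

```bash
python3 plan.py .6451 .0032 .038 175.7
```

```text
t 21.8 yaw 175.72 tilt 0.08 q [15.0, 32.0, -8.0, -0.0, -51.0, -19.0] | turn z units 0.0 shift units [ 0.002 -0.003  0.056] F [-0.1 -0.6 -0.9] w 0.616 30.0
```

Emit:
move_arm([
  [[0, 0, 0], [0.002, -0.002, 0.01], 0],
  [[0, 0, 0], [0, 0, 0.01], 0],
  [[0, 0, 0], [0, 0, 0.006], 0],
  [[0, 0, 0], [0, 0, 0], 0],
  [[0, 0, 0], [0, 0, 0], 0],
])

```text
time_s: 22.3
tcp_pos: [0.6454, 0.0029, 0.0535]
ee_rot: [[-0.075, -0.997, -0.0], [-0.997, 0.075, 0.0], [0.0, 0.0, -1.0]]
wrist_force: [-0.3, -0.2, -1.5]
gripper_width: 0.616
gripper_force: 30.0
```

```bash
python3 plan.py .6453 .0032 .0385 175.7
```

```text
t 22.3 yaw 175.67 tilt 0.01 q [15.0, 33.0, -8.0, -0.0, -49.0, -19.0] | turn z units -0.0 shift units [-0.001  0.     0.03 ] F [-0.3 -0.2 -1.5] w 0.616 30.0
```

Emit:
move_arm([
  [[0, 0, 0], [0, 0, 0.008], 0],
  [[0, 0, 0], [0, 0, 0.008], 0],
  [[0, 0, 0], [0, 0, 0.008], 0],
  [[0, 0, 0], [0, 0, 0.005], 0],
  [[0, 0, 0], [0, 0, 0], 0],
  [[0, 0, 0], [0, 0, 0], 0],
])

```text
time_s: 22.9
tcp_pos: [0.6455, 0.0025, 0.0392]
ee_rot: [[-0.076, -0.997, -0.0], [-0.997, 0.076, -0.0], [0.0, 0.0, -1.0]]
wrist_force: [-1.2, 0.2, 0.6]
gripper_width: 0.619
gripper_force: 30.0
```

```bash
python3 plan.py .6453 .0032 .0385 175.7
```

```text
t 22.9 yaw 175.65 tilt 0.01 q [15.0, 34.0, -9.0, 0.0, -48.0, -19.0] | turn z units -0.01 shift units [-0.001  0.     0.001] F [-1.2  0.2  0.6] w 0.619 30.0
```

Emit:
move_arm([
  [[0, 0, 0], [0, 0, 0], 0.8],
  [[0, 0, 0], [0, 0, 0], 0.8],
  [[0, 0, 0], [0, 0, 0], 0.8],
  [[0, 0, 0], [0, 0, -0.05], 0.9],
  [[0, 0, 0], [0, 0, -0.07], 1],
  [[0, 0, -0.99], [0, 0, 0], 1],
  [[0, 0, -0.99], [0, 0, 0], 1],
  [[0, 0, 0], [0, 0, 0], 1],
])

```text
time_s: 23.7
tcp_pos: [0.6456, 0.0026, 0.0994]
ee_rot: [[0.122, -0.993, 0.001], [-0.993, -0.122, 0.0], [-0.0, -0.001, -1.0]]
wrist_force: [-0.6, -0.0, 0.6]
gripper_width: 0.996
gripper_force: 0.0
```

```bash
python3 - <<'E'
from h import *
C={"top":r.capture("top")}
for n,xy,a,bl in(("a",(.5327,.2952),.12,0),("s",(.486,.392),-.44,1)):
    qq,ff,s=findpack(C,xy,a,bl,("top",)); print(n,qq.round(4),round(ff,3),s)
E
python3 plan.py .5325 .295 .1 187
```

```text
a [0.5326 0.2948 6.7807] 0.041 [np.int64(350)]
s [  0.4859   0.3929 -23.912 ] 0.18 [np.int64(399)]
t 23.8 yaw -173.13 tilt 0.01 q [15.0, 30.0, -6.0, -0.0, -55.0, -8.0] | turn z units -0.02 shift units [-0.608  0.153 -0.002] F [-0.2  0.1  0.2] w 0.996 0.0
```

Emit:
move_arm([
  [[0, 0, -0.02], [-0.076, 0.019, 0], 0.8],
  [[0, 0, 0], [-0.076, 0.019, 0], 0.8],
  [[0, 0, 0], [-0.076, 0.019, 0], 0.8],
  [[0, 0, 0], [-0.076, 0.019, 0], 0.8],
  [[0, 0, 0], [-0.076, 0.019, 0], 0.8],
  [[0, 0, 0], [-0.076, 0.019, 0], 0.8],
  [[0, 0, 0], [-0.076, 0.019, 0], 0.8],
  [[0, 0, 0], [-0.076, 0.02, 0], 0.8],
  [[0, 0, 0], [0, 0, 0.04], 0.8],
  [[0, 0, 0], [0, 0, 0], 0.8],
  [[0, 0, 0], [0, 0, 0], 0.8],
])

```text
time_s: 24.85
tcp_pos: [0.5319, 0.2943, 0.0786]
ee_rot: [[0.123, -0.992, -0.001], [-0.992, -0.123, -0.001], [0.001, 0.001, -1.0]]
wrist_force: [-0.1, 0.5, 0.2]
gripper_width: 0.802
gripper_force: 0.0
```

```bash
python3 plan.py .5326 .2949 .0265 187
```

```text
t 24.9 yaw -172.95 tilt 0.1 q [44.0, 28.0, -12.0, 0.0, -50.0, -37.0] | turn z units 0.01 shift units [-0.001 -0.001  0.104] F [-0.1  0.5  0.2] w 0.802 0.0
```

Emit:
move_arm([
  [[0, 0, 0], [-0.001, -0.001, 0.05], 0.8],
  [[0, 0, 0], [0, 0, 0.054], 0.8],
  [[0, 0, 0], [0, 0, 0], 0.8],
  [[0, 0, 0], [0, 0, 0], 0],
  [[0, 0, 0], [0, 0, 0], 0],
  [[0, 0, 0], [0, 0, 0], 0],
  [[0, 0, 0], [0, 0, 0], 0],
  [[0, 0, 0], [0, 0, 0], 0],
])

```text
time_s: 25.65
tcp_pos: [0.5333, 0.2957, 0.0288]
ee_rot: [[0.124, -0.992, 0.002], [-0.992, -0.124, 0.001], [-0.001, -0.002, -1.0]]
wrist_force: [-0.8, -0.7, 7.2]
gripper_width: 0.622
gripper_force: 30.0
```

Emit:
move_arm([
  [[0, 0, 0], [0, 0, -0.05], 0],
  [[0, 0, 0], [0, 0, -0.07], 0],
  [[0, 0, 0.99], [0, 0, -0.03], 0],
  [[0, 0, 0.99], [0, 0, 0], 0],
  [[0, 0, 0], [0, 0, 0], 0],
])

```text
time_s: 26.15
tcp_pos: [0.5324, 0.2955, 0.1026]
ee_rot: [[-0.074, -0.997, 0.0], [-0.997, 0.074, 0.001], [-0.001, -0.0, -1.0]]
wrist_force: [0.4, -0.4, -1.6]
gripper_width: 0.62
gripper_force: 30.0
```

```bash
python3 plan.py .6491 .0557 .1 175.7
```

```text
t 26.1 yaw 175.76 tilt 0.07 q [44.0, 27.0, -11.0, -0.0, -52.0, -48.0] | turn z units 0.01 shift units [ 0.461 -0.269  0.005] F [ 0.4 -0.4 -1.6] w 0.62 30.0
```

Emit:
move_arm([
  [[0, 0, 0.01], [0.065, -0.038, 0], 0],
  [[0, 0, 0], [0.065, -0.038, 0], 0],
  [[0, 0, 0], [0.066, -0.038, 0], 0],
  [[0, 0, 0], [0.066, -0.038, 0], 0],
  [[0, 0, 0], [0.066, -0.039, 0], 0],
  [[0, 0, 0], [0.066, -0.039, 0.02], 0],
  [[0, 0, 0], [0.066, -0.039, 0.03], 0],
  [[0, 0, 0], [0, 0, 0.02], 0],
  [[0, 0, 0], [0, 0, 0], 0],
  [[0, 0, 0], [0, 0, 0], 0],
  [[0, 0, 0], [0, 0, 0], 0],
])

```text
time_s: 27.25
tcp_pos: [0.6495, 0.0572, 0.0677]
ee_rot: [[-0.073, -0.997, 0.001], [-0.997, 0.073, 0.0], [-0.0, -0.001, -1.0]]
wrist_force: [0.3, 0.6, -1.2]
gripper_width: 0.618
gripper_force: 30.0
```

```bash
python3 plan.py .6491 .0563 .0405 175.7
```

```text
t 27.2 yaw 175.84 tilt 0.05 q [19.0, 32.0, -6.0, 0.0, -51.0, -23.0] | turn z units 0.02 shift units [0.002 0.001 0.054] F [ 0.3  0.6 -1.2] w 0.618 30.0
```

Emit:
move_arm([
  [[0, 0, 0.02], [0.002, 0.001, 0.01], 0],
  [[0, 0, 0], [0, 0, 0.01], 0],
  [[0, 0, 0], [0, 0, 0.007], 0],
  [[0, 0, 0], [0, 0, 0], 0],
  [[0, 0, 0], [0, 0, 0], 0],
])

```text
time_s: 27.75
tcp_pos: [0.6488, 0.055, 0.0534]
ee_rot: [[-0.077, -0.997, -0.0], [-0.997, 0.077, -0.0], [0.0, 0.0, -1.0]]
wrist_force: [0.3, 0.1, -0.1]
gripper_width: 0.621
gripper_force: 30.0
```

```bash
python3 plan.py .6491 .0560 .0405 175.7
```

```text
t 27.8 yaw 175.6 tilt 0.02 q [19.0, 33.0, -7.0, 0.0, -50.0, -23.0] | turn z units -0.02 shift units [-0.002 -0.     0.026] F [ 0.3  0.1 -0.1] w 0.621 30.0
```

Emit:
move_arm([
  [[0, 0, 0], [-0.002, 0, 0.002], 0],
  [[0, 0, 0], [0, 0, 0.007], 0],
  [[0, 0, 0], [0, 0, 0.008], 0],
  [[0, 0, 0], [0, 0, 0.007], 0],
  [[0, 0, 0], [0, 0, 0.002], 0],
  [[0, 0, 0], [0, 0, 0], 0],
  [[0, 0, 0], [0, 0, 0], 0],
])

```text
time_s: 28.45
tcp_pos: [0.6488, 0.0559, 0.0408]
ee_rot: [[-0.077, -0.997, -0.0], [-0.997, 0.077, -0.0], [0.0, 0.0, -1.0]]
wrist_force: [-0.1, 0.2, 2.2]
gripper_width: 0.617
gripper_force: 30.0
```

```bash
python3 plan.py .6491 .0563 .0400 175.7
```

```text
t 28.4 yaw 175.59 tilt 0.01 q [19.0, 34.0, -8.0, 0.0, -48.0, -24.0] | turn z units -0.02 shift units [-0.001 -0.     0.002] F [-0.1  0.2  2.2] w 0.617 30.0
```

Emit:
move_arm([
  [[0, 0, 0], [0, 0, 0.001], 0],
  [[0, 0, 0], [0, 0, 0], 0.8],
  [[0, 0, 0], [0, 0, 0], 0.8],
  [[0, 0, 0], [0, 0, 0], 0.8],
  [[0, 0, 0], [0, 0, -0.05], 0.9],
  [[0, 0, 0], [0, 0, -0.07], 1],
  [[0, 0, 0.97], [0, 0, 0], 1],
  [[0, 0, 0.97], [0, 0, 0], 1],
  [[0, 0, 0.96], [0, 0, 0], 1],
  [[0, 0, 0.96], [0, 0, 0], 1],
  [[0, 0, 0], [0, 0, 0], 1],
])

```text
time_s: 29.55
tcp_pos: [0.649, 0.056, 0.0998]
ee_rot: [[-0.447, -0.895, -0.0], [-0.895, 0.447, 0.0], [-0.0, 0.0, -1.0]]
wrist_force: [0.3, -0.5, -0.1]
gripper_width: 1.002
gripper_force: 0.0
```

```bash
python3 plan.py .4865 .3935 .1 153.5
python3 - <<'E'
from h import *
C={"top":r.capture("top")}; c=C["top"]
print(findpack(C,(.486,.393),-.45,1,("top",))); print(dirn(c,(.486,.393)))
f=lambda z,u,k:cv2.resize(c["img"][u[1]-k:u[1]+k,u[0]-k:u[0]+k],(400,400))
cv2.imwrite("pics/s1.png",cv2.cvtColor(np.hstack([f(c,p(c,[.645,.02,.05]).astype(int),45),f(c,p(c,[.486,.393,.05]).astype(int),26)]),cv2.COLOR_RGB2BGR))
E
```

```text
t 29.6 yaw 153.47 tilt 0.01 q [19.0, 30.0, -5.0, -0.0, -55.0, -46.0] | turn z units -0.0 shift units [-0.459  0.592 -0.   ] F [ 0.3 -0.5 -0.1] w 1.002 0.0
(array([  0.48634697,   0.39407433, -23.58045595]), np.float64(0.18173949283493096), [np.int64(399)])
(np.float64(13.880835650028873), np.float64(0.02961793989469217), array([0.47179894, 0.39057057]), array([0.50055194, 0.39767601]))
```

View pics/s1.png

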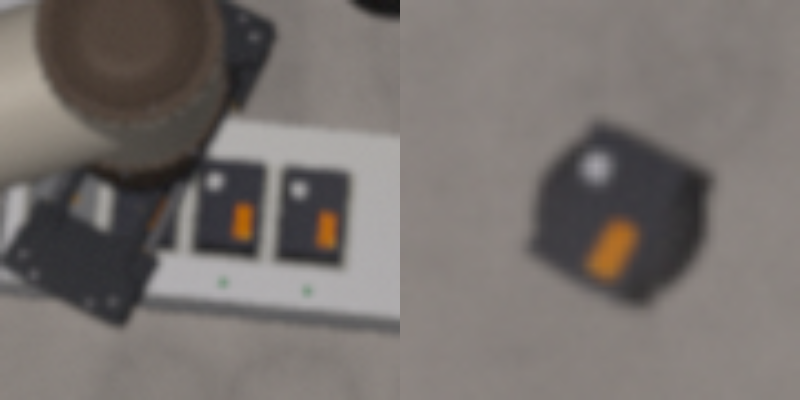

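Packs b and c sit in bays 3 and 4. The swollen pack (right crop, about (605,209)) has clearly bulging sides and sits at about (0.486, 0.394) with yaw −26.6°. I'm going for it.

Emit:
move_arm([
  [[0, 0, 0], [-0.057, 0.074, 0], 1],
  [[0, 0, 0], [-0.057, 0.074, 0], 1],
  [[0, 0, 0], [-0.057, 0.074, 0], 1],
  [[0, 0, 0], [-0.057, 0.074, 0], 1],
  [[0, 0, 0], [-0.057, 0.074, 0], 1],
  [[0, 0, 0], [-0.058, 0.074, 0], 1],
  [[0, 0, 0], [-0.058, 0.074, 0], 1],
  [[0, 0, 0], [-0.058, 0.074, 0.02], 1],
  [[0, 0, 0], [0, 0, 0.02], 1],
  [[0, 0, 0], [0, 0, 0], 1],
  [[0, 0, 0], [0, 0, 0], 1],
])

```text
time_s: 30.7
tcp_pos: [0.4868, 0.3927, 0.0797]
ee_rot: [[-0.446, -0.895, -0.001], [-0.895, 0.446, -0.001], [0.001, 0.0, -1.0]]
wrist_force: [0.0, 0.0, -0.1]
gripper_width: 0.997
gripper_force: 0.0
```

```bash
python3 plan.py .4863 .3938 .022 153.5
```

```text
t 30.7 yaw 153.5 tilt 0.07 q [54.0, 29.0, -10.0, 0.0, -51.0, -80.0] | turn z units -0.0 shift units [-0.002  0.002  0.115] F [ 0.   0.  -0.1] w 0.997 0.0
```

Emit:
move_arm([
  [[0, 0, 0], [-0.001, 0.001, 0.05], 1],
  [[0, 0, 0], [0, 0, 0.05], 1],
  [[0, 0, 0], [0, 0, 0.015], 1],
  [[0, 0, 0], [0, 0, 0], 1],
  [[0, 0, 0], [0, 0, 0], 0],
  [[0, 0, 0], [0, 0, 0], 0],
  [[0, 0, 0], [0, 0, 0], 0],
  [[0, 0, 0], [0, 0, 0], 0],
  [[0, 0, 0], [0, 0, 0], 0],
  [[0, 0, 0], [0, 0, 0], 0],
])

```text
time_s: 31.7
tcp_pos: [0.4864, 0.3944, 0.023]
ee_rot: [[-0.446, -0.895, 0.0], [-0.895, 0.446, 0.0], [-0.0, -0.0, -1.0]]
wrist_force: [-1.9, 0.7, 1.3]
gripper_width: 0.616
gripper_force: 30.0
```

Emit:
move_arm([
  [[0, 0, 0], [0, 0, -0.05], 0],
  [[0, 0, 0], [0, 0, -0.08], 0],
  [[0, 0, -0.97], [0, 0, -0.08], 0],
  [[0, 0, -0.97], [0, 0, 0], 0],
  [[0, 0, -0.97], [0, 0, 0], 0],
  [[0, 0, -0.97], [0, 0, 0], 0],
  [[0, 0, -0.97], [0, 0, 0], 0],
  [[0, 0, -0.97], [0, 0, 0], 0],
  [[0, 0, 0], [0, 0, 0], 0],
])

```text
time_s: 32.6
tcp_pos: [0.4861, 0.394, 0.127]
ee_rot: [[0.119, -0.993, -0.001], [-0.993, -0.119, -0.001], [0.001, 0.001, -1.0]]
wrist_force: [0.8, -0.7, -0.7]
gripper_width: 0.619
gripper_force: 30.0
```

```bash
python3 plan.py .447 -.316 .13 187; python3 -c "
from h import *
c=r.capture('top')
print(np.round([w(c,[160+a/2.35,110+b/2.35],.044)[:2] for a,b in((580,267),(752,245),(770,357),(597,380))],3))"
```

```text
t 32.6 yaw -173.19 tilt 0.06 q [54.0, 27.0, -7.0, -0.0, -57.0, -47.0] | turn z units -0.03 shift units [ 1.4    0.251 -0.006] F [ 0.8 -0.7 -0.7] w 0.619 30.0
[[ 0.492 -0.202]
 [ 0.521 -0.405]
 [ 0.391 -0.426]
 [ 0.362 -0.223]]
```

Emit:
move_arm([
  [[0, 0, 0], [0.082, 0.015, 0], 0],
  [[0, 0, 0], [0.082, 0.015, 0], 0],
  [[0, 0, 0], [0.082, 0.015, 0], 0],
  [[0, 0, 0], [0.082, 0.015, 0], 0],
  [[0, 0, 0], [0.082, 0.015, 0], 0],
  [[0, 0, 0], [0.082, 0.015, 0], 0],
  [[0, 0, 0], [0.082, 0.015, 0], 0],
  [[0, 0, 0], [0.082, 0.015, 0], 0],
  [[0, 0, 0], [0.082, 0.015, 0], 0],
  [[0, 0, 0], [0.082, 0.015, 0], 0],
  [[0, 0, 0], [0.082, 0.015, 0], 0],
  [[0, 0, 0], [0.082, 0.015, 0], 0],
])

```text
time_s: 33.85
tcp_pos: [0.4551, -0.1066, 0.1278]
ee_rot: [[0.117, -0.993, 0.001], [-0.993, -0.117, 0.0], [-0.0, -0.001, -1.0]]
wrist_force: [0.6, -0.7, 0.1]
gripper_width: 0.617
gripper_force: 30.0
```

Emit:
move_arm([
  [[0, 0, 0], [0.082, 0.015, 0], 0],
  [[0, 0, 0], [0.082, 0.015, 0], 0],
  [[0, 0, 0], [0.082, 0.015, 0], 0],
  [[0, 0, 0], [0.082, 0.015, 0], 0],
  [[0, 0, 0], [0.082, 0.015, 0], 0],
  [[0, 0, 0], [0, 0, 0], 0],
  [[0, 0, 0], [0, 0, 0], 0],
])

```text
time_s: 34.55
tcp_pos: [0.4418, -0.3137, 0.127]
ee_rot: [[0.115, -0.993, -0.001], [-0.993, -0.115, 0.001], [-0.001, 0.001, -1.0]]
wrist_force: [-0.6, -0.6, -2.0]
gripper_width: 0.621
gripper_force: 30.0
```

```bash
python3 plan.py .442 -.315 .03 187.5
```

```text
t 34.5 yaw -173.41 tilt 0.07 q [-18.0, 19.0, -19.0, -0.0, -52.0, 25.0] | turn z units -0.16 shift units [0.003 0.    0.194] F [-0.6 -0.6 -2. ] w 0.621 30.0
```

Emit:
move_arm([
  [[0, 0, 0], [0.003, 0, 0.06], 0],
  [[0, 0, 0], [0, 0, 0.06], 0],
  [[0, 0, 0], [0, 0, 0.045], 0],
  [[0, 0, 0], [0, 0, 0.02], 0],
  [[0, 0, 0], [0, 0, 0.008], 0],
  [[0, 0, 0], [0, 0, 0], 0],
  [[0, 0, 0], [0, 0, 0], 0.75],
  [[0, 0, 0], [0, 0, 0], 0.75],
  [[0, 0, 0], [0, 0, 0], 0.75],
  [[0, 0, 0], [0, 0, -0.06], 0.75],
  [[0, 0, 0], [0, 0, -0.08], 0.75],
  [[0, 0, 0], [0, 0, -0.06], 0.6],
])

```text
time_s: 35.75
tcp_pos: [0.4433, -0.315, 0.1337]
ee_rot: [[0.119, -0.993, 0.002], [-0.993, -0.119, -0.001], [0.002, -0.002, -1.0]]
wrist_force: [0.7, -0.9, -0.4]
gripper_width: 0.718
gripper_force: 0.0
```

```bash
python3 plan.py .6325 -.157 .13 221
python3 - <<'E'
from h import *
c=r.capture("top"); save(c,"v1.png",(180,120,500,290),2.5)
b=r.capture("scene"); q=p(b,[.645,.03,.034]).astype(int); save(b,"v2.png",(q[0]-60,q[1]-45,q[0]+60,q[1]+45),6)
E
```

```text
t 35.8 yaw -173.17 tilt 0.16 q [-18.0, 19.0, -18.0, 0.0, -53.0, 25.0] | turn z units -5.96 shift units [ 0.01  -0.493  0.007] F [ 0.7 -0.9 -0.4] w 0.718 0.0
```

View pics/v1.png

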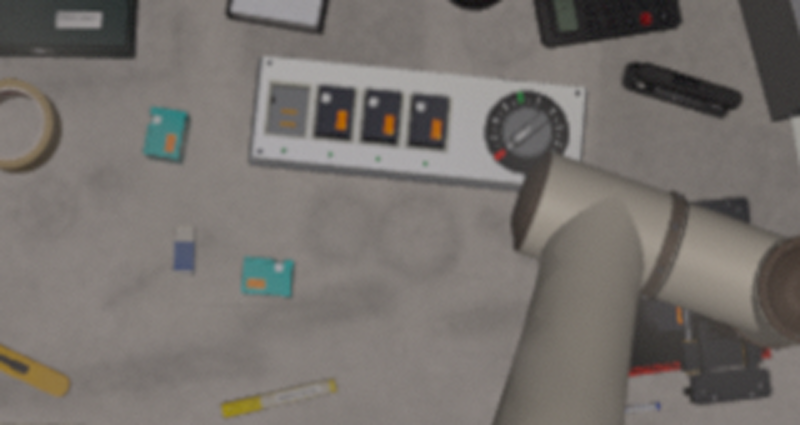

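View pics/v2.png

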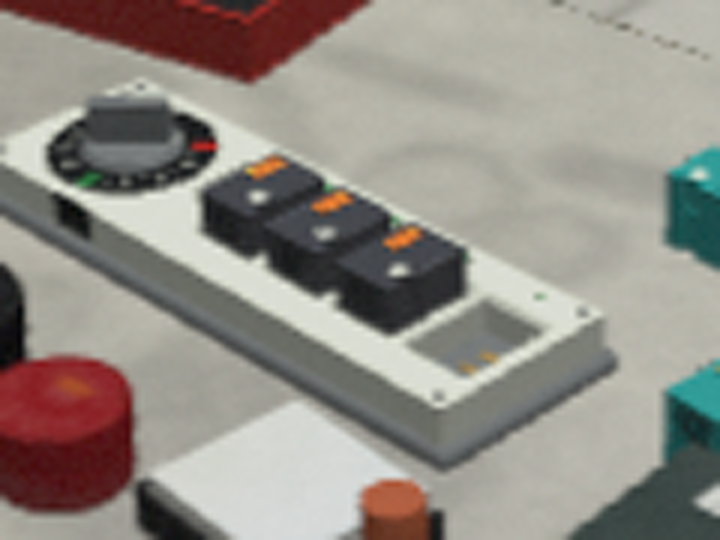

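The three packs stand level in bays 2–4, and the dial is still at red. The swollen pack's orange latch shows in the tray at about (680,312) in the top crop. Now back to the dial.

Emit:
move_arm([
  [[0, 0, -1], [0, 0, 0], 0.6],
  [[0, 0, -1], [0, 0, 0], 0.6],
  [[0, 0, -1], [0, 0, 0], 0.6],
  [[0, 0, -1], [0, 0, 0], 0.6],
  [[0, 0, -1], [0, 0, 0], 0.6],
  [[0, 0, -0.96], [0, 0, 0], 0.6],
  [[0, 0, 0], [0.002, -0.098, 0], 0.6],
  [[0, 0, 0], [0.002, -0.098, 0], 0.6],
  [[0, 0, 0], [0.002, -0.099, 0], 0.6],
  [[0, 0, 0], [0.002, -0.099, 0], 0.6],
  [[0, 0, 0], [0.002, -0.099, 0], 0.6],
  [[0, 0, 0], [0, 0, 0], 0.6],
])

```text
time_s: 37.05
tcp_pos: [0.6361, -0.1529, 0.13]
ee_rot: [[0.66, -0.752, 0.002], [-0.752, -0.66, -0.0], [0.001, -0.001, -1.0]]
wrist_force: [-0.0, -1.4, -0.7]
gripper_width: 0.599
gripper_force: 0.0
```

Emit:
move_arm([
  [[0, 0, 0], [0, 0, 0.05], 0.6],
  [[0, 0, 0], [0, 0, 0.04], 0.6],
  [[0, 0, 0], [0, 0, 0], 0.6],
  [[0, 0, 0], [0, 0, 0], 0.6],
])

```text
time_s: 37.45
tcp_pos: [0.6318, -0.1572, 0.0861]
ee_rot: [[0.656, -0.755, -0.001], [-0.755, -0.656, -0.0], [-0.0, 0.001, -1.0]]
wrist_force: [-0.0, -0.2, 0.7]
gripper_width: 0.6
gripper_force: 0.0
```

```bash
python3 plan.py .6325 -.157 .045 221
```

```text
t 37.5 yaw -139.04 tilt 0.05 q [0.0, 31.0, -5.0, 0.0, -53.0, 41.0] | turn z units -0.01 shift units [ 0.001 -0.001  0.082] F [-0.  -0.2  0.7] w 0.6 0.0
```

Emit:
move_arm([
  [[0, 0, 0], [0, 0, 0.042], 0.6],
  [[0, 0, 0], [0, 0, 0.04], 0.6],
  [[0, 0, 0], [0, 0, 0], 0.6],
  [[0, 0, 0], [0, 0, 0], 0.6],
  [[0, 0, 0], [0, 0, 0], 0],
  [[0, 0, 0], [0, 0, 0], 0],
  [[0, 0, 0], [0, 0, 0], 0],
  [[0, 0, 0], [0, 0, 0], 0],
  [[0, 0, 0], [0, 0, 0], 0],
  [[0, 0, 0], [0, 0, 0], 0],
])

```text
time_s: 38.45
tcp_pos: [0.632, -0.1567, 0.0451]
ee_rot: [[0.656, -0.755, -0.0], [-0.755, -0.656, -0.0], [-0.0, 0.0, -1.0]]
wrist_force: [-0.1, 0.1, 1.6]
gripper_width: 0.15
gripper_force: 30.0
```

```bash
python3 plan.py .6325 -.157 .045 100.8
```

```text
t 38.5 yaw -139.03 tilt 0.01 q [0.0, 34.0, -7.0, 0.0, -49.0, 41.0] | turn z units 20.97 shift units [-0.001 -0.001  0.   ] F [-0.1  0.1  1.6] w 0.15 30.0
```

Emit:
move_arm([
  [[0, 0, 1], [0, 0, 0], 0],
  [[0, 0, 1], [0, 0, 0], 0],
  [[0, 0, 1], [0, 0, 0], 0],
  [[0, 0, 1], [0, 0, 0], 0],
  [[0, 0, 1], [0, 0, 0], 0],
  [[0, 0, 1], [0, 0, 0], 0],
  [[0, 0, 1], [0, 0, 0], 0],
  [[0, 0, 1], [0, 0, 0], 0],
  [[0, 0, 1], [0, 0, 0], 0],
  [[0, 0, 1], [0, 0, 0], 0],
  [[0, 0, 1], [0, 0, 0], 0],
  [[0, 0, 1], [0, 0, 0], 0],
])

```text
time_s: 39.65
tcp_pos: [0.6326, -0.1566, 0.0451]
ee_rot: [[-0.469, -0.883, 0.001], [-0.883, 0.469, -0.0], [-0.0, -0.001, -1.0]]
wrist_force: [0.4, 0.2, -1.1]
gripper_width: 0.145
gripper_force: 30.0
```

Emit:
move_arm([
  [[0, 0, 1], [0, 0, 0], 0],
  [[0, 0, 1], [0, 0, 0], 0],
  [[0, 0, 1], [0, 0, 0], 0],
  [[0, 0, 1], [0, 0, 0], 0],
  [[0, 0, 1], [0, 0, 0], 0],
  [[0, 0, 1], [0, 0, 0], 0],
  [[0, 0, 1], [0, 0, 0], 0],
  [[0, 0, 0.9], [0, 0, 0], 0],
  [[0, 0, 0], [0, 0, 0], 0],
  [[0, 0, 0], [0, 0, 0], 0],
])

```text
time_s: 40.65
tcp_pos: [0.6329, -0.1569, 0.0451]
ee_rot: [[-0.956, -0.293, 0.002], [-0.293, 0.956, -0.0], [-0.002, -0.001, -1.0]]
wrist_force: [3.2, -2.5, -1.2]
gripper_width: 0.149
gripper_force: 30.0
```

```bash
python3 plan.py .6325 -.157 .045 100.8
```

```text
t 40.6 yaw 107.06 tilt 0.1 q [0.0, 34.0, -7.0, 0.0, -49.0, -73.0] | turn z units 1.09 shift units [ 0.001 -0.     0.   ] F [ 3.2 -2.5 -1.2] w 0.149 30.0
```

Emit:
move_arm([
  [[0, 0, 0.7], [0, 0, 0], 0],
  [[0, 0, 0.38], [0, 0, 0], 0],
  [[0, 0, 0], [0, 0, 0], 0],
  [[0, 0, 0], [0, 0, 0], 0],
  [[0, 0, 0], [0, 0, 0], 0.6],
  [[0, 0, 0], [0, 0, 0], 0.6],
  [[0, 0, 0], [0, 0, 0], 0.6],
  [[0, 0, 0], [0, 0, 0], 0.6],
  [[0, 0, 0], [0, 0, -0.04], 0.6],
  [[0, 0, 0], [0, 0, -0.08], 0.6],
  [[0, 0, 0], [0, 0, -0.08], 0.6],
  [[0, 0, 0], [0, 0, 0], 0.6],
])

```text
time_s: 41.85
tcp_pos: [0.6358, -0.1572, 0.1523]
ee_rot: [[-0.982, -0.188, 0.013], [-0.188, 0.982, -0.002], [-0.012, -0.005, -1.0]]
wrist_force: [0.5, -0.5, 0.3]
gripper_width: 0.6
gripper_force: 0.0
```

Emit:
move_arm([
  [[0, 0, 0], [0.08, 0, 0], 0.6],
  [[0, 0, 0], [0.08, 0, 0], 0.6],
  [[0, 0, 0], [0.08, 0, 0], 0.6],
  [[0, 0, 0], [0.08, 0.05, 0], 0.6],
  [[0, 0, 0], [0.04, 0.08, 0], 0.6],
  [[0, 0, 0], [0, 0.09, 0], 0.6],
  [[0, 0, 0], [0, 0.09, 0], 0.6],
  [[0, 0, 0], [0, 0, 0], 0.6],
  [[0, 0, 0], [0, 0, 0], 0.6],
])

```text
time_s: 42.75
tcp_pos: [0.4261, -0.037, 0.1452]
ee_rot: [[-0.982, -0.19, 0.0], [-0.19, 0.982, 0.0], [-0.0, 0.0, -1.0]]
wrist_force: [0.1, -0.2, 0.1]
gripper_width: 0.602
gripper_force: 0.0
```

Run:
```python
from h import *
print(r.sense()["time_s"],r.sense()["tcp_pos"])
c=r.capture("top"); f=lambda u,k:cv2.resize(c["img"][u[1]-k:u[1]+k,u[0]-k:u[0]+k],(400,400),interpolation=cv2.INTER_CUBIC)
cv2.imwrite("pics/z1.png",cv2.cvtColor(np.hstack([f(p(c,[.633,-.157,.05]).astype(int),25),f(p(c,[.442,-.315,.03]).astype(int),50)]),cv2.COLOR_RGB2BGR))
```

```text
42.75 [ 0.4260786  -0.03701704  0.14523298]
```

View pics/z1.png

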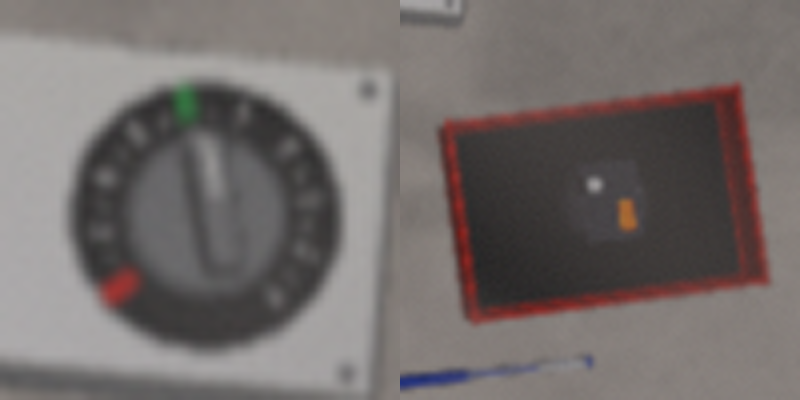

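The pointer is on the green mark, and the swollen pack stands upright in the tray (right crop, about (612,203)). One last check of the bays before handing in.

Run:
```python
from h import *
c=r.capture("scene"); q=p(c,[.645,.0,.034]).astype(int); save(c,"z2.png",(q[0]-60,q[1]-45,q[0]+60,q[1]+45),6)
```

```text
(no output)
```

View pics/z2.png

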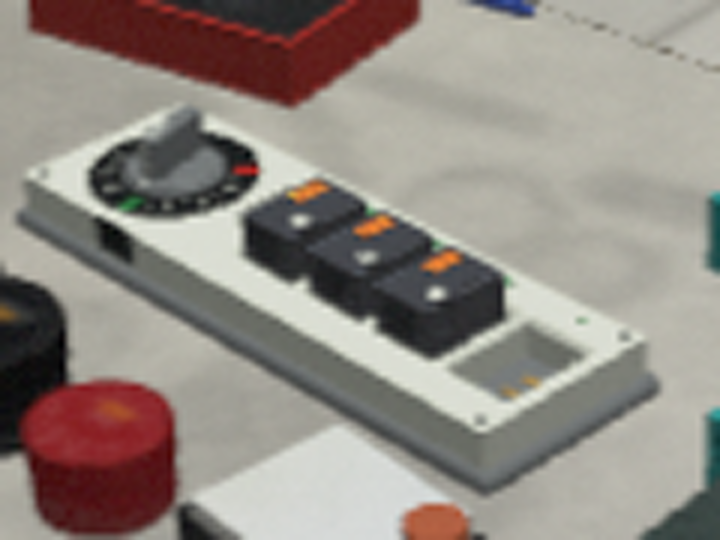

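All three packs stand level and seated in bays 2–4 (tops at about (300,215), (365,250) and (440,285)), and the dial points at green.

```bash
python3 -c "
from station import r; print(r.finish_job())"
```

```text
the job is handed in; nothing more can be done
None
```

I handed the job in at about 43 s of the 210 s allowed, but it returned no verdict, so my last pictures are the only check: three sound packs seated in bays 2–4, the one swollen pack in the recycling tray, and the dial turned to red first and left on the green four-hour mark.

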